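# Raise the hall cubby's sash to its stop clip and draw out the pen caddy

### The arm

A 6-joint arm with a two-finger parallel gripper is mounted at the origin on the work surface. World frame = base frame: x ahead of the robot, y to its left, z up, the work surface at z = 0. Lengths are in mm, angles in rad, forces in N, time in s.
With the tool pointing down it reaches from about 350 to 875 mm from the base axis. Payload 4.2 kg.
Tool frame: the origin (TCP) lies at the very end of the fingers, on their centre line; the grasp point (between the pads) lies 19 mm behind it; z points along the fingers, y is the line along which they close (so a half turn about z gives the same grasp; the last joint's range is limited). The gripper opens to 85 mm and grips with 20 to 120 N. Pads are 22 mm wide; open, the fingers measure 114 mm over their backs; the gripper's body (76 mm by 85 mm) begins 54 mm behind the grasp point. The pads swing forward as they close: fully open they stand 13 mm farther back than shut.
Start: joints at [1.387, 0.385, 0.008, 0, -1.194, -0.259], TCP at [267.761, 564.715, 197.612] pointing down, gripper open.
Joint ranges: [-3.14, 3.14], [-1.21, 2.06], [-1.07, 1.41], [-3.16, 2.05], [-2.99, -0.16], [-3.1, 3.1]. Speed limits (rad/s): [2.79, 2.79, 3.14, 3.14, 3.14, 3.14].

### API

Orientations are given as a unit quaternion [x, y, z, w].
In Python, from bench import arm gives the robot as it stands.
- The arm moves only by the tool servo_tool, never from a script. Its argument "rows" is a list that holds one entry, the list of rows, each a list of 7 numbers: the finger opening in mm, from 0 to 85.4, then the shift along the tool's x, y, z in mm, then the turn, a rotation vector about the tool's x, y, z in rad. A call has 1 to 10 rows; each row is the pose to reach, as a shift and turn from the pose commanded when the call began, along the tool's axes at that moment; what a row does not reach only later rows make up. A row lasts 1/8 s, in which the tool goes at most 62.5 mm and 10.7 degrees, less where a joint would pass 70% of its speed; a pose out of reach is approached as far as the arm can. A call with a gripper value outside its range is refused whole. The fingers move at their own pace and stop on an object; the grip force is fixed at half the most. Time passes only in rows, so rows that repeat a pose let the fingers close. It gives the time, the measured TCP pose, the force, the opening and the grip force at its end, in the units of the state.
- arm.read_state(): the state, without advancing time (a new reading comes with each control period).
- arm.get_image(name): name is "scene" or "top" or "wrist"; returns the picture (480x640x3 uint8, red, green, blue); there is no depth.
- arm.camera_params(name): a dict with "intrinsics" (3x3 intrinsics, pixels), "R" (3x3) and "t" (3): a world point X has camera coordinates R X + t. Camera axes: x right, y down, z forward; pixel columns grow to the right and rows downward; lengths in mm; the calibration is good to about 2 mm. A picture is of the moment at which its call begins: read the wrist's pose just before it. camera_params takes no time and is no camera call; for the wrist camera it gives the pose at the moment of the call.
- arm.job_done(): hands the job in; it is judged then, once.
The state is a dict: "clock": time; "joints": joint angles; "joint_vel": joint speeds; "joint_efforts": joint torques, N m; "position": TCP position; "ee_rot": TCP orientation; "contact_force": force on the tool from outside, world axes, zero at the start; "wrist_torque": the same for the moment, N m; "gripper_width": finger opening in mm; "grasp_force": force on a finger pad.
Only numpy, scipy, OpenCV 4.12 (cv2) and the standard library are available. Lean on these libraries where they do the work, as an engineer would, in place of code of your own. Each camera call takes 0.05 s, during which the arm holds its last target. There are 200 camera calls.

### The job

Raise the cubby's counterbalanced sash by pushing up under its ledge until it bears against the rubber bumper of the black stop clip that marks the height, and keep it pressed there for about a second with a light push (5 to 10 N more than it takes to move it), never shoving hard. Then draw the wooden caddy out by its handle bar until the pen cup standing in it is wholly in front of the sash and its ledge, and let go with the sash still up at the clip. Keep the cup upright in the caddy and leave the other things on the console alone.

Things in the scene. Friction and masses are not known exactly. Their poses are not given: they have to be found in the camera images.
- cubby: Fixed beige cubby on the console, open to the front (its -x side). Origin: on the table surface below the middle of the sash panel; x points into the cubby, y to its left jamb (for a person facing it), z up. Two jambs 345 mm tall, 30 mm deep in x, occupy |y| = 114 to 138 mm. A head rail (56 mm deep) spans them at z = 327 to 345 mm. Side walls behind the jambs reach x = 150 mm, a low back 50 mm tall stands at x = 150 to 162 mm, roof slats at z = 165 to 175 mm.
- sash (a joint): Height of the sliding sash in m above its lowest position (0 to 0.135), growing upward; starts at 0 to 0.03. Sash: aluminium panel 10 mm thick (x), 226 mm wide, 120 mm tall, mass about 0.45 kg, nearly balanced by a counterweight spring; a friction of 3 N keeps it where it is left, and 15 N per m/s of damping adds to that. At 0 its lower edge is 65 mm above the table.
- ledge (a point): Middle of the front lower edge of the sash's lift ledge, moving with the sash, axes as the cubby's. The ledge is a bar along the lower edge of the panel: 216 mm long (y -108 to +108 mm), 12 mm thick, its flat underside level with this point and running from this edge 29 mm back (+x) to the panel; the panel's front face is 29 mm behind this point.
- sash_top (a point): Point on the top edge of the sash panel, 95 mm left (+y) of its middle, moving with the sash; 120 mm above the ledge's underside. This part of the edge meets the clip.
- clip: Black stop clip fixed on the left jamb, its height differing each time. Origin: centre of the underside of its 16 x 34 mm stop finger, which hangs over the sash's top edge; z up. A rubber bumper under it sticks out 2 to 9 mm below the origin, not measured; it stops the sash there and yields under 1.5 mm. The part around the jamb reaches 19 mm before and behind the panel's middle.
- caddy: Loose light wooden caddy, 0.35 kg: square tray 92 x 92 mm, walls 26 mm high and 6 mm thick, floor 6 mm, with a handle bar fixed to the middle of its front (-x) side. Origin: centre of the tray's underside, x points away from the handle. At the start the tray is in the cubby behind the sash with its origin 54 to 62 mm behind the sash's middle plane, and the bar sticks out in front under the ledge.
- caddy_handle (a point): Point on the top face of the caddy's handle bar, 165 mm in front (-x) of the caddy's origin, axes as the caddy's. The bar is 18 mm wide (y) and 30 mm tall, resting on the table, and ends 25 mm farther to the front; it runs straight back from there to the tray.
- pen_cup: Brushed aluminium pen cup standing loose in the caddy's tray, 64 mm across, 98 mm tall, with two pens in it up to 128 mm; 0.16 kg. Origin: centre of its underside; z up.
- torch: Bystander to leave alone: black plastic torch, loose on the console; origin: on its underside.
- spoon_rest: Bystander to leave alone: steel spoon rest, loose on the console; origin: on its underside.
- keys: Bystander to leave alone: set of three keys, loose on the console; origin: on its underside.
- nazar: Bystander to leave alone: blue glass nazar disc, loose on the console; origin: on its underside.

How it is judged:
By the outcome, as a careful person would: the job done as asked, in the order asked, and still so for the second after the job is handed in, with the robot touching nothing.
It also fails if it takes over 69 s, if anything falls off the work surface, if the arm or the gripper's body presses on something with over 40 N, if the wrist force passes 120 N, or if a joint passes its speed limit or range.

## Working session

There is one attempt and no reset: what is moved stays moved. The work goes in short steps, Python scripts to look and compute and a tool call to move; the robot and the scene stay as the last step left them, time stands still between calls to the robot, and variables do not carry over. Pictures are saved under pics/ and viewed, at most 10 in all, crops included, and the job is handed in when it is done.

Besides the shell and the picture viewer there is one more tool, called after "Emit:" by a JSON object that holds its "method" and its "body", one argument or row to a line. servo_tool: Moves the arm, as the interface text tells. Its arguments: {"type":"object","properties":{"rows":{"type":"array"}},"required":["rows"]}

```bash
mkdir -p pics; cat > h.py <<'E'
import numpy as np,cv2
from bench import arm
from scipy.spatial.transform import Rotation as Ro
def save(n,f):
    im=arm.get_image(n); cv2.imwrite('pics/'+f,im[:,:,::-1]); return im
def ray(n,u,v,P=None):
    P=P or arm.camera_params(n);K,R,t=[np.array(P[k],float) for k in('intrinsics','R','t')]
    d=R.T@np.linalg.solve(K,[u,v,1.]); return -R.T@t.ravel(),d/np.linalg.norm(d)
def onz(n,u,v,z,P=None):
    o,d=ray(n,u,v,P); return o+d*(z-o[2])/d[2]
def tri(a,b):
    (o,d),(p,e)=a,b
    s=np.linalg.lstsq(np.c_[d,-e],p-o,rcond=None)[0]; x=o+s[0]*d;y=p+s[1]*e
    return (x+y)/2,np.linalg.norm(x-y)
def proj(n,X,P=None):
    P=P or arm.camera_params(n);q=np.array(P['intrinsics'])@(np.array(P['R'])@np.array(X,float)+np.array(P['t']).ravel());return q[:2]/q[2]
E
python3 - <<'E'
from h import *
np.set_printoptions(precision=3,suppress=True)
s=arm.read_state();print(s)
for n in('scene','top'):
    save(n,n+'0.png');P=arm.camera_params(n);print(n,P['intrinsics'],ray(n,320,240))
E
```

```text
{'clock': 0.0, 'joints': array([ 1.387,  0.386,  0.007, -0.001, -1.194, -0.259]), 'joint_vel': array([ 0.   , -0.001,  0.003, -0.001,  0.   ,  0.   ]), 'joint_efforts': array([ -0.001, -39.229,  18.84 ,   4.186,  -0.005,   0.   ]), 'position': array([267.482, 564.142, 196.512]), 'ee_rot': array([ 0.976, -0.22 , -0.   ,  0.001]), 'contact_force': array([0.137, 0.32 , 0.522]), 'wrist_torque': array([-0.008, -0.034, -0.011]), 'grasp_force': 0.0, 'gripper_width': 85.24966696077215}
scene [[603.359   0.    315.572]
 [  0.    603.359 229.076]
 [  0.      0.      1.   ]] (array([1242.049, -250.372, 1291.176]), array([-0.483,  0.204, -0.852]))
top [[483.818   0.    319.075]
 [  0.    483.818 238.243]
 [  0.      0.      1.   ]] (array([ 325.822,   11.401, 1453.608]), array([ 0.197,  0.001, -0.98 ]))
```

View pics/scene0.png

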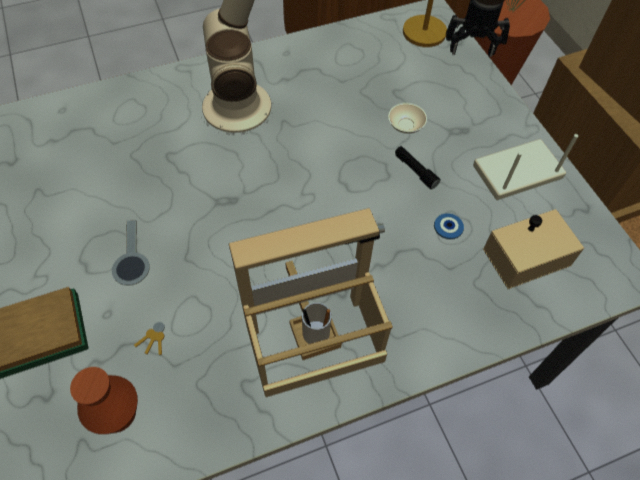

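View pics/top0.png

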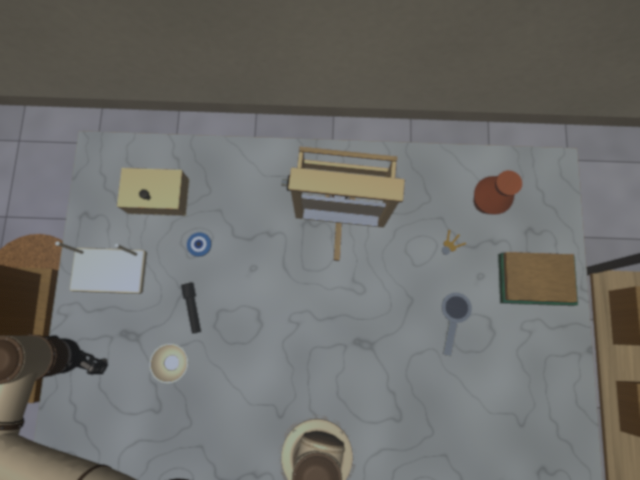

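The scene picture shows the cubby at about (310,300) with the cup at (316,320). The top picture shows the head rail from (290,170) to (404,200), the ledge below it, and the handle bar from (338,222) to (336,260). Next I enlarge both.

```bash
python3 - <<'E'
from h import *
a=cv2.imread('pics/top0.png')[140:270,275:425]; b=cv2.imread('pics/scene0.png')[200:395,220:400]
a=cv2.resize(a,None,fx=2.66,fy=2.66,interpolation=2);b=cv2.resize(b,None,fx=2.2,fy=2.2,interpolation=2)
c=np.zeros((430,800,3),np.uint8);c[:a.shape[0],:a.shape[1]]=a;c[:b.shape[0],402:402+b.shape[1]]=b[:, :398]
cv2.imwrite('pics/c1.png',c)
np.set_printoptions(precision=1,suppress=True)
for u,v,z in[(290,169,345),(404,181,345),(402,200,345),(289,188,345),(336,260,30),(338,223,30)]:print(u,v,onz('top',u,v,z))
E
```

```text
290 169 [720.7  90.6 345. ]
404 181 [ 700.3 -184.   345. ]
402 200 [ 652.8 -179.2  345. ]
289 188 [672.9  90.8 345. ]
336 260 [553.3 -36.9  30. ]
338 223 [666.6 -39.8  30. ]
```

View pics/c1.png

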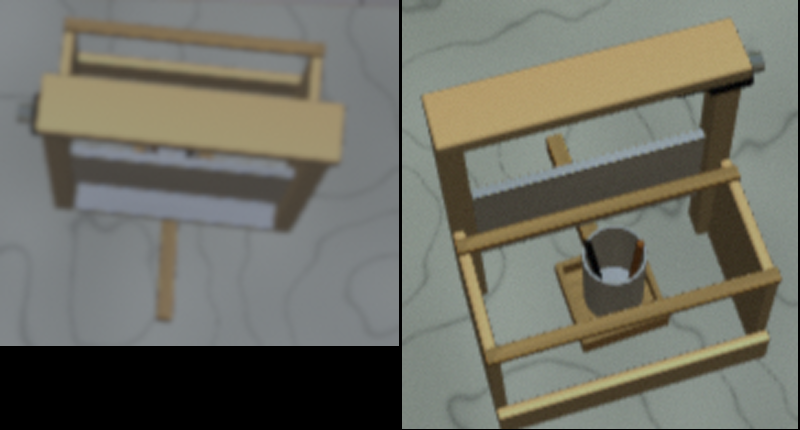

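The enlarged crop shows the cubby's head rail square in both views, with the black clip just under its left end (crop (740,80)). Its yaw is about -0.074 and its centre about (687,-45). The bar tip is at (553,-37). First I make a transit, which also gives me data on the arm's kinematics.

Emit:
{"method": "servo_tool", "body": {
  "rows": [
    [[60, 36, 34, -15, 0, 0, 0], [40, 72, 68, -30, 0, 0, 0], [20, 108, 102, -45, 0.05, 0, 0], [0, 144, 136, -60, 0.1, 0, 0], [0, 180, 170, -75, 0.15, 0, 0], [0, 216, 204, -90, 0.2, 0, 0], [0, 252, 238, -105, 0.25, 0, 0], [0, 288, 272, -120, 0.3, 0, 0], [0, 324, 306, -135, 0.35, 0, 0], [0, 360, 340, -150, 0.4, 0, 0]]
  ]
}}

```text
clock: 1.35
position: [447.1, 101.8, 348.2]
ee_rot: [0.956, -0.215, 0.044, -0.195]
contact_force: [1.2, 0.7, -0.2]
gripper_width: 0.1
grasp_force: 0.0
```

```bash
python3 - <<'E'
from h import *
s=arm.read_state();print({k:np.round(s[k],4).tolist() for k in s})
E
```

```text
{'clock': 1.35, 'joints': [0.3622, -0.1028, -0.1585, -0.2917, -1.2311, 0.8251], 'joint_vel': [-1.4047, 0.1401, 0.5259, -0.6619, -0.4307, 1.4363], 'joint_efforts': [5.4082, -17.657, 19.6426, 4.4567, 0.728, -0.9586], 'position': [447.1039, 101.8498, 348.1835], 'ee_rot': [0.956, -0.2147, 0.0441, -0.1948], 'contact_force': [1.2087, 0.6925, -0.2021], 'wrist_torque': [-0.6915, 0.2456, -0.0703], 'grasp_force': 0.0, 'gripper_width': 0.051}
```

```bash
cat >> h.py <<'E'
import itertools
from scipy.optimize import least_squares
rot=lambda a,t:Ro.from_euler(a,t)
def fk(q,p,s4=1,s6=1):
    L1,L2,h,T,d=p
    A=rot('z',q[0]);F=A*rot('y',q[1]-q[2]);W=F*rot('x',s4*q[3]);G=W*rot('y',-q[4])
    X=np.array([0,0,h])+(A*rot('y',q[1])).apply([0,0,L1])+F.apply([L2,0,0])+W.apply([0,d,0])+G.apply([T,0,0])
    return X,G*rot('x',s6*q[5])
E
python3 - <<'E'
from h import *
D=[([1.387,.386,.007,-.001,-1.194,-.259],[267.48,564.14,196.51],[.976,-.22,0,.001]),
([0.3622,-0.1028,-0.1585,-0.2917,-1.2311,0.8251],[447.1,101.85,348.18],[0.956,-0.2147,0.0441,-0.1948])]
for s4,s6 in itertools.product((1,-1),(1,-1)):
    M=[fk(q,(400,400,200,200,-160),s4,s6)[1].inv()*Ro.from_quat(o) for q,x,o in D]
    f=lambda p:np.concatenate([fk(q,p,s4,s6)[0]-x for q,x,o in D])
    r=least_squares(f,[410,430,200,250,-150])
    print(s4,s6,(M[0].inv()*M[1]).magnitude(),M[0].as_quat().round(3),r.x.round(1),r.fun.round(1))
E
```

```text
1 1 2.0186992494521023 [ 0.355 -0.611  0.355 -0.612] [ 191.4  564.7 -139.6 -339.3 -156.9] [ -4.4  -5.3 -28.4  -4.8   3.5  28.4]
1 -1 0.5824169691523748 [ 0.5   -0.5    0.499 -0.5  ] [ 191.4  564.7 -139.6 -339.3 -156.9] [ -4.4  -5.3 -28.4  -4.8   3.5  28.4]
-1 1 2.1683826133268744 [ 0.355 -0.612  0.355 -0.611] [ 565.2  421.4  161.7  332.8 -160.2] [ 0.  -0.  -0.1 -0.  -0.   0.1]
-1 -1 0.0009403773608514336 [ 0.5 -0.5  0.5 -0.5] [ 565.2  421.4  161.7  332.8 -160.2] [ 0.  -0.  -0.1 -0.  -0.   0.1]
```

```bash
cat >> h.py <<'E'
PP=(565.2,421.4,161.7,332.8,-160.2); M=Ro.from_quat([.5,-.5,.5,-.5])
LO=np.array([-3.14,-1.21,-1.07,-3.16,-2.99,-3.1]);HI=np.array([3.14,2.06,1.41,2.05,-.16,3.1])
def FK(q):
    X,G=fk(q,PP,-1,-1);return X,G*M
def wristz(q):
    A=rot('z',q[0]);F=A*rot('y',q[1]-q[2]);W=F*rot('x',-q[3])
    a=np.array([0,0,PP[2]])+(A*rot('y',q[1])).apply([0,0,PP[0]])+F.apply([PP[1],0,0]);return a,a+W.apply([0,PP[4],0])
def orient(yaw,pit,flip=0):  # tool z = forward dir, tool y horizontal
    z=np.array([np.cos(pit)*np.cos(yaw),np.cos(pit)*np.sin(yaw),-np.sin(pit)]);y=np.cross([0,0,1],z);y/=np.linalg.norm(y)
    if flip:y=-y
    return Ro.from_matrix(np.c_[np.cross(y,z),y,z])
def IK(X,R,q0):
    f=lambda q:np.r_[(FK(q)[0]-X)/100,(R.inv()*FK(q)[1]).as_rotvec()]
    r=least_squares(f,np.clip(q0,LO+.01,HI-.01),bounds=(LO,HI));return r.x,np.abs(r.fun).max()
C=np.array([687,-45,0]);PSI=-.074
def cub(x,y,z): return C+rot('z',PSI).apply([x,y,z])
E
python3 - <<'E'
from h import *
rng=np.random.default_rng(0)
for yoff in(-65,65):
  for yaw in np.radians([-40,-20,0,20,40]):
    for pit in np.radians([5,15,25]):
      best=[]
      for fl in(0,1):
        for k in range(6):
          q0=rng.uniform([-1,-.8,-.8,-3.1,-2.5,-3],[1,1.5,1.2,2,-.2,3])
          q,e=IK(cub(-10,yoff,42),orient(yaw+PSI,pit,fl),q0)
          if e<.005:
            a,b=wristz(q);q2,e2=IK(cub(-10,yoff,185),orient(yaw+PSI,pit,fl),q)
            best.append((min(a[2],b[2]).round(),tuple(q.round(2)),tuple(q2.round(2)),round(e2,3)))
      best=sorted(set(best),key=lambda b:-b[0])[:2]
      for b in best:print(yoff,np.degrees(yaw).round(),np.degrees(pit).round(),b[0],[float(x) for x in b[1]],[float(x) for x in b[2]],b[3])
E
```

```text
-65 0.0 5.0 59.0 [-0.64, 0.98, -0.73, -2.58, -1.61, 1.65] [-0.63, 0.55, -0.74, -2.55, -1.25, 1.42] 0.0
-65 0.0 5.0 59.0 [-0.64, 0.98, -0.73, -2.58, -1.61, -1.49] [-0.63, 0.55, -0.74, -2.55, -1.25, -1.72] 0.0
-65 0.0 15.0 128.0 [-0.62, 0.81, -0.74, -2.59, -1.29, 1.56] [-0.59, 0.39, -0.65, -2.46, -0.87, 1.24] 0.0
-65 0.0 15.0 128.0 [-0.62, 0.81, -0.74, -2.59, -1.29, -1.58] [-0.59, 0.39, -0.65, -2.46, -0.87, -1.91] 0.0
-65 0.0 25.0 183.0 [-0.59, 0.65, -0.68, -2.55, -0.92, -1.72] [-0.48, 0.27, -0.48, -2.19, -0.45, -2.29] 0.0
-65 0.0 25.0 183.0 [-0.59, 0.65, -0.68, -2.55, -0.92, 1.42] [-0.48, 0.27, -0.48, -2.19, -0.45, 0.85] 0.0
-65 20.0 5.0 71.0 [-0.72, 0.9, -0.46, -2.12, -1.37, 1.39] [-0.7, 0.54, -0.46, -2.05, -1.19, 1.07] 0.0
-65 20.0 5.0 71.0 [-0.72, 0.9, -0.46, -2.12, -1.37, -1.75] [-0.7, 0.54, -0.46, -2.05, -1.19, -2.07] 0.0
-65 20.0 15.0 128.0 [-0.68, 0.76, -0.45, -2.07, -1.12, -1.9] [-0.62, 0.41, -0.39, -1.9, -0.92, -2.32] 0.0
-65 20.0 15.0 128.0 [-0.68, 0.76, -0.45, -2.07, -1.12, 1.24] [-0.62, 0.41, -0.39, -1.9, -0.92, 0.82] 0.0
-65 20.0 25.0 183.0 [-0.6, 0.63, -0.4, -1.95, -0.85
[... 2461 characters left out ...]
, -0.54, -2.26, -0.85, -1.91] [-0.27, 0.28, -0.38, -1.86, -0.51, -2.56] 0.0
65 40.0 5.0 71.0 [-0.53, 0.89, -0.33, -1.94, -1.35, 1.24] [-0.5, 0.57, -0.33, -1.87, -1.23, 0.93] 0.0
65 40.0 5.0 71.0 [-0.53, 0.89, -0.33, -1.94, -1.35, -1.9] [-0.5, 0.57, -0.33, -1.87, -1.23, -2.21] 0.0
65 40.0 15.0 128.0 [-0.48, 0.76, -0.33, -1.87, -1.12, 1.09] [-0.43, 0.45, -0.28, -1.72, -1.02, 0.71] 0.0
65 40.0 15.0 128.0 [-0.48, 0.76, -0.33, -1.87, -1.12, -2.05] [-0.43, 0.45, -0.28, -1.72, -1.02, -2.44] 0.0
65 40.0 25.0 183.0 [-0.4, 0.64, -0.29, -1.73, -0.9, -2.28] [-0.31, 0.36, -0.22, -1.49, -0.82, -2.74] 0.0
65 40.0 25.0 183.0 [-0.4, 0.64, -0.29, -1.73, -0.9, 0.86] [-0.31, 0.36, -0.22, -1.49, -0.82, 0.41] 0.0
```

```bash
cat >> h.py <<'E'
def rows(qs,g=0):
    s=arm.read_state();X0=s['position'];R0=Ro.from_quat(s['ee_rot'])
    for q in qs:
        X,R=FK(q);d=R0.inv().apply(X-X0);w=(R0.inv()*R).as_rotvec()
        print([g]+[int(round(v)) for v in d]+[round(float(v),2) for v in w],end=', ')
    print()
E
python3 - <<'E'
from h import *
s=arm.read_state();q0=s['joints']
qg=np.array([-.68,.76,-.45,-2.07,-1.12,1.24])
for fl in(0,1):
    q,e=IK(cub(-10,-60,42),orient(np.radians(20)+PSI,np.radians(15),fl),qg);print(fl,q.round(2),e)
    qp,e=IK(cub(-200,-40,215),orient(np.radians(10)+PSI,np.radians(12),fl),q);print('pre',qp.round(2),e,wristz(qp))
    if abs(q[5]-1.24)<.5:
        path=[q0+(qp-q0)*t for t in np.linspace(0,1,21)[1:]]
        P=np.array([FK(p)[0] for p in path]);print(P[::2].round());print([wristz(p)[1].round().tolist() for p in path[::4]])
        rows(path[:10]);rows(path[10:])
E
```

```text
0 [-0.68  0.76 -0.46 -2.08 -1.12  1.25] 7.815970093361102e-16
pre [-0.9   0.15 -0.87 -1.96 -1.1   1.05] 6.929457008197915e-13 (array([ 191.10143042, -239.53160192,  361.89659214]), array([ 160.70617636, -102.77516893,  284.1930107 ]))
[[435.  98. 321.]
 [411.  96. 276.]
 [393.  99. 243.]
 [384. 105. 222.]
 [386. 109. 210.]
 [398. 106. 206.]
 [418.  92. 207.]
 [442.  65. 211.]
 [465.  22. 214.]
 [481. -36. 216.]]
[[390.0, -36.0, 623.0], [356.0, -105.0, 504.0], [291.0, -142.0, 407.0], [223.0, -144.0, 338.0], [176.0, -121.0, 298.0]]
[0, -10, 18, 22, 0.03, -0.05, 0.09], [0, -20, 34, 41, 0.07, -0.1, 0.18], [0, -30, 47, 58, 0.11, -0.15, 0.28], [0, -39, 57, 73, 0.16, -0.18, 0.37], [0, -47, 64, 87, 0.21, -0.22, 0.47], [0, -54, 69, 98, 0.27, -0.25, 0.57], [0, -58, 72, 107, 0.33, -0.27, 0.68], [0, -60, 73, 114, 0.39, -0.29, 0.78], [0, -58, 73, 119, 0.47, -0.31, 0.88], [0, -54, 72, 123, 0.54, -0.31, 0.99], 
[0, -47, 72, 124, 0.62, -0.31, 1.09], [0, -36, 73, 124, 0.7, -0.31, 1.2], [0, -23, 75, 122, 0.79, -0.3, 1.3], [0, -7, 79, 118, 0.87, -0.28, 1.41], [0, 11, 87, 113, 0.96, -0.26, 1.51], [0, 30, 98, 106, 1.06, -0.23, 1.62], [0, 50, 112, 98, 1.15, -0.19, 1.72], [0, 71, 131, 89, 1.25, -0.15, 1.82], [0, 90, 153, 79, 1.35, -0.1, 1.92], [0, 107, 180, 68, 1.45, -0.04, 2.01], 
1 [-0.68  0.76 -0.46 -2.08 -1.12 -1.89] 8.72940608687145e-13
pre [-0.9   0.15 -0.87 -1.96 -1.1  -2.09] 8.701928067011977e-13 (array([ 191.10143042, -239.53160192,  361.89659214]), array([ 160.70617636, -102.77516893,  284.1930107 ]))
```

Emit:
{"method": "servo_tool", "body": {
  "rows": [
    [[0, -10, 18, 22, 0.03, -0.05, 0.09], [0, -20, 34, 41, 0.07, -0.1, 0.18], [0, -30, 47, 58, 0.11, -0.15, 0.28], [0, -39, 57, 73, 0.16, -0.18, 0.37], [0, -47, 64, 87, 0.21, -0.22, 0.47], [0, -54, 69, 98, 0.27, -0.25, 0.57], [0, -58, 72, 107, 0.33, -0.27, 0.68], [0, -60, 73, 114, 0.39, -0.29, 0.78], [0, -58, 73, 119, 0.47, -0.31, 0.88], [0, -54, 72, 123, 0.54, -0.31, 0.99]]
  ]
}}

```text
clock: 2.6
position: [390.7, 109.5, 205.6]
ee_rot: [0.652, -0.588, -0.14, -0.458]
contact_force: [-0.6, -0.9, -0.2]
gripper_width: 0.1
grasp_force: 0.0
```

```bash
python3 - <<'E'
from h import *
s=arm.read_state();q0=s['joints'];print(q0.round(3),s['position'],FK(q0)[0])
qp=np.array([-0.9,0.15,-0.87,-1.96,-1.1,1.05])
rows([q0+(qp-q0)*t for t in np.linspace(0,1,11)[1:]])
E
```

```text
[-0.259  0.021 -0.517 -1.131 -1.153  0.93 ] [390.67008677 109.47836552 205.6480563 ] [390.62033818 110.51309117 206.18288837]
[0, 4, -6, 1, 0.09, -0.02, 0.1], [0, 10, -14, 1, 0.18, -0.03, 0.19], [0, 17, -25, -3, 0.27, -0.05, 0.28], [0, 27, -37, -9, 0.37, -0.06, 0.37], [0, 39, -51, -17, 0.48, -0.06, 0.46], [0, 53, -64, -29, 0.58, -0.07, 0.55], [0, 70, -77, -44, 0.69, -0.07, 0.64], [0, 88, -89, -62, 0.81, -0.07, 0.72], [0, 110, -99, -83, 0.92, -0.07, 0.81], [0, 132, -106, -107, 1.04, -0.07, 0.89],
```

Emit:
{"method": "servo_tool", "body": {
  "rows": [
    [[0, 4, -6, 1, 0.09, -0.02, 0.1], [0, 10, -14, 1, 0.18, -0.03, 0.19], [0, 17, -25, -3, 0.27, -0.05, 0.28], [0, 27, -37, -9, 0.37, -0.06, 0.37], [0, 39, -51, -17, 0.48, -0.06, 0.46], [0, 53, -64, -29, 0.58, -0.07, 0.55], [0, 70, -77, -44, 0.69, -0.07, 0.64], [0, 88, -89, -62, 0.81, -0.07, 0.72], [0, 110, -99, -83, 0.92, -0.07, 0.81], [0, 132, -106, -107, 1.04, -0.07, 0.89]]
  ]
}}

```text
clock: 3.85
position: [483.6, -68.6, 215.5]
ee_rot: [-0.039, 0.775, 0.034, 0.63]
contact_force: [-0.3, 1.5, -0.1]
gripper_width: -0.0
grasp_force: 0.0
```

```bash
python3 - <<'E'
from h import *
save('wrist','w1.png')
import pickle;pickle.dump(arm.camera_params('wrist'),open('w1.pkl','wb'))
s=arm.read_state();print(s['joints'].round(3),s['position'],s['ee_rot'],s['contact_force'])
print(ray('wrist',320,240))
for X in [cub(-34,y,z) for y in(-108,108) for z in(65,)]+[cub(-15,y,z) for y in (-138,138) for z in (0,345)]:print(X.round(),proj('wrist',X).round())
E
```

```text
[-0.896  0.149 -0.869 -1.967 -1.099  1.045] [483.22624945 -69.52407404 214.68633833] [-0.03599817  0.7756706   0.03402749  0.62919105] [ 0.80568813  0.05489816 -0.94091563]
(array([296.35975422, -87.44335047, 185.70763204]), array([0.99248275, 0.10875812, 0.05612192]))
[ 645. -150.   65.] [214.  94.]
[661.  65.  65.] [425. 106.]
[ 662. -182.    0.] [183.  32.]
[ 662. -182.  345.] [193. 374.]
[682.  94.   0.] [443.  53.]
[682.  94. 345.] [438. 355.]
```

View pics/w1.png

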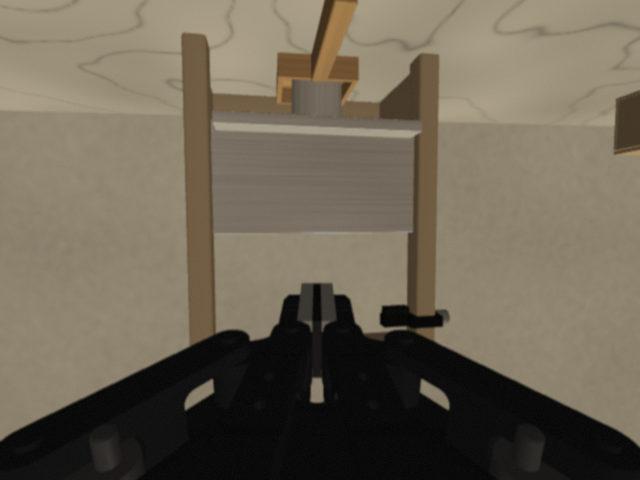

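The wrist view is upside down. The ledge's front lower edge runs from (213,112) to (421,121), the sash's top edge is at v≈232, the clip finger is at (381–412, 306–326), and the cup is behind the ledge at (316,97).

```bash
python3 - <<'E'
from h import *
import pickle
P=pickle.load(open('w1.pkl','rb'));np.set_printoptions(precision=1,suppress=True)
im=cv2.imread('pics/w1.png').astype(int)
for u in(240,380):print(u,im[100:140,u].sum(1).tolist(),'top',im[225:240,u].sum(1).tolist())
print('clip',im[295:335,392].sum(1).tolist())
def onx(u,v,xc):
    o,d=ray('',u,v,P);n=rot('z',PSI).apply([1,0,0]);c=C+n*xc
    X=o+d*((c-o)@n)/(d@n);return rot('z',-PSI).apply(X-C)
for n,u,v,x in[('ledgeL',213,112,-34),('ledgeR',421,121,-34),('topL',215,232,-5),('topR',412,231,-5),('clip',392,306,-8),('clip bot',392,326,-8),('jambLo',182,36,-15),('jambRo',438,56,-15),('jambRin',415,56,-15),('jambLin',208,37,-15)]:print(n,onx(u,v,x))
# ledge/handle in top image
E
```

```text
240 [273, 271, 273, 274, 274, 281, 276, 277, 281, 283, 285, 280, 295, 307, 310, 316, 325, 331, 336, 337, 331, 331, 368, 431, 472, 474, 471, 465, 472, 462, 444, 391, 348, 331, 327, 329, 330, 339, 333, 324] top [329, 328, 325, 330, 326, 328, 332, 353, 398, 415, 398, 391, 392, 394, 388]
380 [376, 318, 253, 207, 189, 186, 178, 185, 186, 186, 183, 188, 184, 185, 188, 181, 189, 191, 228, 266, 282, 298, 303, 308, 310, 307, 312, 310, 349, 421, 463, 464, 459, 462, 465, 453, 414, 362, 329, 318] top [316, 315, 321, 319, 320, 326, 345, 371, 390, 392, 392, 386, 391, 392, 391]
clip [408, 404, 403, 401, 404, 400, 398, 395, 380, 318, 208, 92, 31, 25, 26, 37, 36, 39, 35, 39, 24, 23, 22, 23, 30, 23, 28, 24, 21, 16, 54, 158, 300, 381, 363, 257, 133, 39, 31, 34]
ledgeL [ -34.  -109.3   81.6]
ledgeR [-34.  103.8  81.1]
topL [  -5.  -113.3  197.3]
topR [ -5.  108.6 198.7]
clip [ -8.   83.4 285.4]
clip bot [ -8.   83.6 309. ]
jambLo [ -15.  -139.     4.2]
jambRo [-15.  132.6   3.5]
jambRin [-15.  105.2   5.5]
jambLin [ -15.  -114.4    3.2]
```

```bash
sed -i 's/^C=.*;PSI/C=np.array([692,-48,0]);PSI/' h.py; python3 - <<'E'
from h import *
s=arm.read_state();q0=s['joints'];R=orient(np.radians(20)+PSI,np.radians(15))
qa,e=IK(cub(-110,-72,60),R,q0);print(qa.round(2),e)
qb,e=IK(cub(-12,-62,52),R,qa);print(qb.round(2),e,[w.round() for w in wristz(qb)])
rows([q0+(qa-q0)*t for t in np.linspace(0,1,7)[1:]])
print([FK(q0+(qa-q0)*t)[0].round().tolist() for t in(.3,.6,1)])
for u,v in[(452,243),(455,305),(448,350)]:print(onz('top',u,v,5).round())
E
```

```text
[-0.83  0.71 -0.61 -1.97 -1.2   1.33] 1.340083599643549e-13
[-0.68  0.73 -0.45 -2.06 -1.1   1.22] 8.784724059296422e-12 [array([ 421., -337.,  192.]), array([ 366., -196.,  138.])]
[0, 13, -13, 21, -0.03, 0.01, -0.01], [0, 31, -24, 41, -0.06, 0.02, -0.02], [0, 52, -35, 61, -0.09, 0.03, -0.03], [0, 76, -43, 81, -0.11, 0.04, -0.03], [0, 103, -49, 101, -0.14, 0.05, -0.04], [0, 133, -52, 119, -0.17, 0.05, -0.05], 
[[516.0, -88.0, 181.0], [545.0, -103.0, 135.0], [577.0, -112.0, 60.0]]
[ 622. -390.    5.]
[ 434. -395.    5.]
[ 303. -372.    5.]
```

Emit:
{"method": "servo_tool", "body": {
  "rows": [
    [[0, 13, -13, 21, -0.03, 0.01, -0.01], [0, 31, -24, 41, -0.06, 0.02, -0.02], [0, 52, -35, 61, -0.09, 0.03, -0.03], [0, 76, -43, 81, -0.11, 0.04, -0.03], [0, 103, -49, 101, -0.14, 0.05, -0.04], [0, 133, -52, 119, -0.17, 0.05, -0.05], [0, 133, -52, 119, -0.17, 0.05, -0.05]]
  ]
}}

```text
clock: 4.78
position: [578.0, -108.6, 57.9]
ee_rot: [-0.114, 0.784, 0.086, 0.604]
contact_force: [-0.7, 0.1, 0.0]
gripper_width: -0.1
grasp_force: 0.0
```

```bash
python3 - <<'E'
from h import *
s=arm.read_state();print(s['position'],s['contact_force'])
R0=Ro.from_quat(s['ee_rot']);R=orient(np.radians(20)+PSI,np.radians(15))
print('w',(R0.inv()*R).as_rotvec().round(3),'in',R0.inv().apply(cub(-12,-62,52)-s['position']).round(1),'up1',R.inv().apply([0,0,1]).round(3), R0.inv().apply([0,0,1]).round(3))
E
```

```text
[ 578.02312982 -108.63400016   57.92994416] [-0.69777182  0.06164276  0.03955862]
w [0.01  0.003 0.005] in [-18.1 -27.8  91.8] up1 [-0.966  0.    -0.259] [-0.967 -0.003 -0.256]
```

Emit:
{"method": "servo_tool", "body": {
  "rows": [
    [[0, -4, -6, 18, 0, 0, 0], [0, -7, -11, 37, 0, 0, 0], [0, -11, -17, 55, 0, 0, 0], [0, -14, -22, 73, 0, 0, 0], [0, -18, -28, 92, 0, 0, 0], [0, -18, -28, 92, 0, 0, 0]]
  ]
}}

```text
clock: 5.52
position: [677.0, -109.3, 55.9]
ee_rot: [-0.116, 0.783, 0.084, 0.606]
contact_force: [-0.3, 0.5, -0.3]
gripper_width: -0.1
grasp_force: 0.0
```

```bash
python3 - <<'E'
from h import *
im=save('wrist','w2.png');im2=save('scene','s2.png')[:,:,::-1];im2=cv2.resize(im2[190:400,180:460],None,fx=1.42,fy=1.42)
c=np.zeros((600,640,3),np.uint8);c[:300,:400]=cv2.resize(im[:,:,::-1],(400,300));c[300:300+im2.shape[0],:im2.shape[1]]=im2;cv2.imwrite('pics/c2.png',c)
s=arm.read_state();print(s['position'],s['contact_force'],rot('z',-PSI).apply(s['position']-C))
E
```

```text
[ 675.24125736 -109.13702461   55.11350446] [-0.53532349  0.0030117   0.12315278] [-12.19286622 -62.20872324  55.11350446]
```

View pics/c2.png

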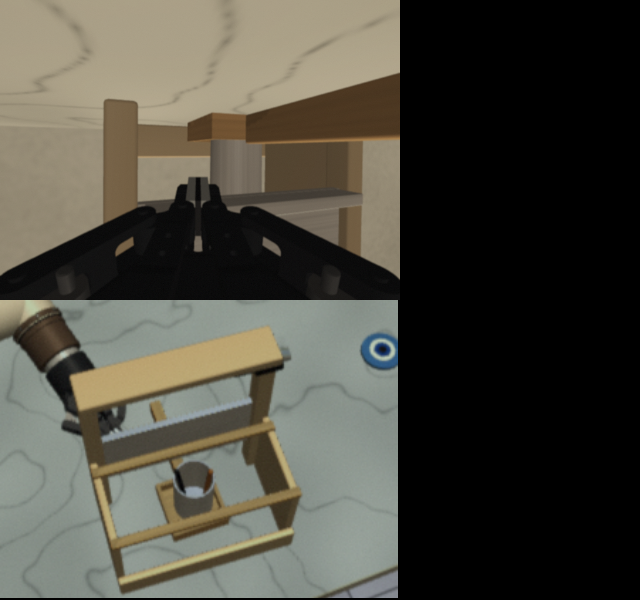

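The fingertips are under the ledge, clear of the bar and caddy. Now I raise gently.

Emit:
{"method": "servo_tool", "body": {
  "rows": [
    [[0, -3.9, 0, -1, 0, 0, 0], [0, -7.7, 0, -2.1, 0, 0, 0], [0, -11.6, 0, -3.1, 0, 0, 0], [0, -15.5, 0, -4.1, 0, 0, 0], [0, -19.3, 0, -5.2, 0, 0, 0], [0, -23.2, 0, -6.2, 0, 0, 0], [0, -27, 0, -7.3, 0, 0, 0], [0, -30.9, 0, -8.3, 0, 0, 0], [0, -34.8, 0, -9.3, 0, 0, 0], [0, -38.6, 0, -10.4, 0, 0, 0]]
  ]
}}

```text
clock: 6.88
position: [675.2, -109.5, 95.4]
ee_rot: [-0.114, 0.783, 0.084, 0.605]
contact_force: [1.8, 0.1, 0.2]
gripper_width: -0.1
grasp_force: 0.0
```

```bash
python3 - <<'E'
from h import *
s=arm.read_state();print(s['position'],s['contact_force'],rot('z',-PSI).apply(s['position']-C),Ro.from_quat(s['ee_rot']).inv().apply([0,0,1]))
E
```

```text
[ 675.18686697 -109.51654358   95.43277351] [1.75601837 0.10083666 0.21107755] [-12.21904898 -62.59122477  95.43277351] [-0.96724264 -0.00692301 -0.25375924]
```

```bash
python3 - <<'E'
from h import *
im=save('wrist','w3.png');im2=save('scene','s3.png')[:,:,::-1];im2=cv2.resize(im2[190:400,180:460],None,fx=1.42,fy=1.42)
c=np.zeros((600,640,3),np.uint8);c[:300,:400]=cv2.resize(im[:,:,::-1],(400,300));c[300:300+im2.shape[0],:im2.shape[1]]=im2;cv2.imwrite('pics/c3.png',c)
s=arm.read_state();print(s['position'],s['contact_force'])
E
```

```text
[ 675.29896201 -109.58001677   95.8035159 ] [-0.17821635  0.80136274 -1.22706997]
```

View pics/c3.png

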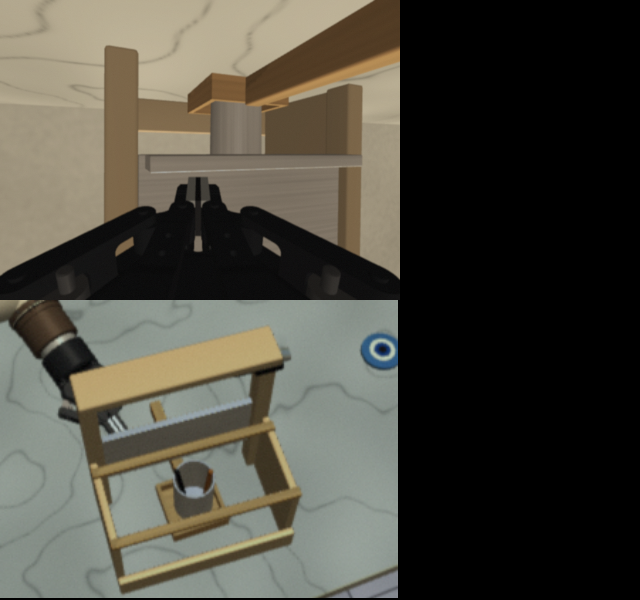

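The sash has not moved: the fingertip passed in front of the ledge, so my cubby depth is off. I recompute it from the jamb feet in the top view and from the ledge.

```bash
python3 - <<'E'
from h import *
import pickle
np.set_printoptions(precision=1,suppress=True)
c=lambda X:rot('z',-PSI).apply(X-C)
for n,u,v,z in[('jamb foot L outer',295.5,217.5,0),('L inner',303,218,0),('R inner',378.5,225.5,0),('R outer',385,226.5,0),('ledge FL top',303.5,219,91),('ledge FR',377.5,225,91)]:
    X=onz('top',u,v,z);print(n,X,c(X))
P1=pickle.load(open('w1.pkl','rb'));P3=arm.camera_params('wrist')
# stereo from w1,w3 : ledge lower corners & jamb foot
for n,a,b in[('ledge lower R(+y)',(421,121),(361*1.6,155*1.6)),('jamb -y outer foot',(182,36),(105*1.6,47*1.6)),('jamb -y in foot',(208,37),(137*1.6,47*1.6)),('jamb +y out foot',(438,56),(361*1.6,87*1.6))]:
    X,g=tri(ray('',*a,P1),ray('',*b,P3));print(n,X,c(X),g)
print(proj('wrist',arm.read_state()['position']),proj('',arm.read_state()['position'],arm.camera_params('scene')))
E
```

```text
jamb foot L outer [686.6  91.    0. ] [-15.7 138.2   0. ]
L inner [685.8  67.7   0. ] [-14.7 114.9   0. ]
R inner [ 670.3 -166.     0. ] [ -12.9 -119.3    0. ]
R outer [ 667.8 -186.1    0. ] [ -13.9 -139.5    0. ]
ledge FL top [660.3  62.6  91. ] [-39.7 108.   91. ]
ledge FR [ 650.1 -152.    91. ] [ -34.1 -106.8   91. ]
ledge lower R(+y) [661.   61.1  81.1] [-39.  106.5  81.1] 0.1668894462261289
jamb -y outer foot [ 658.4 -181.7    6. ] [ -23.6 -135.8    6. ] 0.2048089079768799
jamb -y in foot [ 676.4 -160.3   -4. ] [  -7.3 -113.2   -4. ] 1.5269514671704782
jamb +y out foot [683.2  88.9   3.2] [-18.9 135.8   3.2] 0.5357149476397329
[315.1 274.1] [276.4 300.7]
```

```bash
python3 - <<'E'
from h import *
np.set_printoptions(precision=1,suppress=True)
s=arm.read_state();R=Ro.from_quat(s['ee_rot']);P=arm.camera_params('wrist')
for hh in(0,6,11,15):
  print(hh,[(b,proj('',s['position']+R.apply([hh,0,-b]),P)) for b in(0,10,20,30,40)])
Rc=np.array(P['R']);print('cam in tool',R.inv().apply(ray('',320,240,P)[0]-s['position']),R.inv().apply(ray('',320,240,P)[1]))
im=cv2.imread('pics/w3.png').astype(int).sum(2)
print(im[270:330:2,312].tolist());print(im[290,290:345:2].tolist())
def edge(f):
    g=cv2.imread('pics/'+f).astype(int).sum(2); return [g[255:300,u].tolist() for u in (300,)]
for f in('scene0.png','s2.png','s3.png'):print(f,edge(f))
E
```

```text
0 [(0, array([315.1, 274.1])), (10, array([315., 281.])), (20, array([315. , 288.7])), (30, array([314.9, 297.3])), (40, array([314.8, 307. ]))]
6 [(0, array([315.1, 263.6])), (10, array([315., 270.])), (20, array([315. , 277.1])), (30, array([314.9, 285.1])), (40, array([314.8, 294.1]))]
11 [(0, array([315.1, 254.8])), (10, array([315. , 260.7])), (20, array([315. , 267.3])), (30, array([314.9, 274.8])), (40, array([314.8, 283.2]))]
15 [(0, array([315.1, 247.6])), (10, array([315. , 253.2])), (20, array([315. , 259.4])), (30, array([314.9, 266.4])), (40, array([314.8, 274.3]))]
cam in tool [  67.     0.6 -177.6] [-0.3  0.   1. ]
[346, 378, 439, 361, 358, 357, 305, 180, 165, 161, 162, 163, 159, 149, 136, 142, 137, 139, 128, 115, 116, 122, 104, 104, 104, 132, 193, 197, 195, 194]
[348, 349, 346, 350, 348, 287, 189, 188, 189, 190, 192, 162, 37, 31, 29, 91, 191, 189, 189, 191, 187, 219, 327, 338, 342, 340, 339, 338]
scene0.png [[307, 405, 440, 438, 429, 439, 434, 429, 439, 440, 427, 436, 443, 442, 436, 435, 437, 431, 429, 438, 462, 455, 374, 224, 193, 202, 188, 198, 195, 211, 194, 197, 196, 195, 192, 187, 194, 196, 222, 291, 346, 340, 326, 314, 286]]
s2.png [[305, 426, 456, 453, 449, 453, 449, 454, 449, 447, 453, 454, 458, 458, 460, 458, 453, 448, 447, 461, 473, 480, 390, 232, 203, 208, 214, 204, 209, 197, 209, 196, 197, 214, 204, 197, 197, 199, 234, 300, 364, 365, 352, 329, 299]]
s3.png [[315, 432, 450, 456, 447, 451, 456, 461, 449, 463, 452, 459, 457, 452, 461, 457, 457, 441, 448, 469, 477, 473, 394, 227, 207, 207, 207, 212, 204, 206, 197, 206, 203, 209, 201, 203, 205, 208, 223, 300, 356, 366, 348, 327, 300]]
```

```bash
python3 - <<'E'
from h import *
im=save('top','t3.png')[:,:,::-1]
cv2.imwrite('pics/c4.png',cv2.resize(im[160:300,270:430],None,fx=4.2,fy=4.2,interpolation=2))
s=arm.read_state();R=Ro.from_quat(s['ee_rot'])
for b in(0,20,40,73):
    u=proj('top',s['position']+R.apply([-11,0,-b]));print(b,u,(u-[270,160])*4.2)
E
```

```text
0 [363.17361911 213.864459  ] [391.32920026 226.23072782]
20 [365.12341512 219.78913945] [399.51834352 251.11438569]
40 [367.09795647 225.78901144] [407.81141716 276.31384805]
73 [370.41131544 235.85703548] [421.72752486 318.59954902]
```

View pics/c4.png

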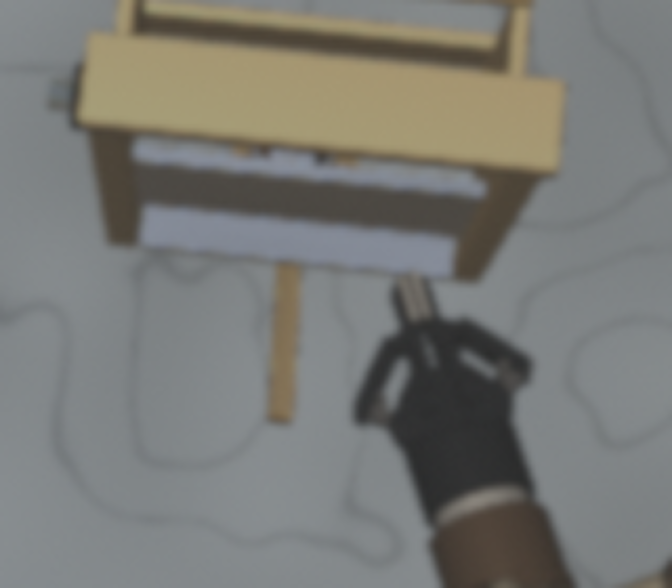

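The top view shows the visible finger end at crop (410,277), just in front of the ledge. That is about 40 mm short of the reported TCP along the tool axis, and the wrist view agrees. I'll treat the finger end as TCP − 40 mm, drop back down, and go deeper.

```bash
python3 - <<'E'
from h import *
s=arm.read_state();R=Ro.from_quat(s['ee_rot']);np.set_printoptions(precision=1,suppress=True)
d1=R.inv().apply([0,0,40-s['position'][2]]);d2=R.inv().apply(cub(24,-55,40)-s['position']);print(d1,d2)
q,e=IK(cub(24,-55,40),R,s['joints']);print(q,e,[w.round() for w in wristz(q)])
q,e=IK(cub(24,-55,140),R,q);print(q,e)
E
```

```text
[53.7  0.4 14.1] [44.5 -5.1 49.4]
[-0.6  0.8 -0.4 -2.1 -1.1  1.2] 4.547473508864641e-15 [array([ 459., -333.,  181.]), array([ 403., -194.,  124.])]
[-0.6  0.5 -0.3 -2.  -0.9  0.9] 7.491396392111939e-12
```

Emit:
{"method": "servo_tool", "body": {
  "rows": [
    [[0, 14, 0, 3.5, 0, 0, 0], [0, 27, 0, 7, 0, 0, 0], [0, 40, 0, 10.5, 0, 0, 0], [0, 53.7, 0, 14, 0, 0, 0], [0, 53.7, 0, 14, 0, 0, 0], [0, 52, -1, 22, 0, 0, 0], [0, 49, -3, 31, 0, 0, 0], [0, 47, -4, 40, 0, 0, 0], [0, 44.5, -5, 49.5, 0, 0, 0], [0, 44.5, -5, 49.5, 0, 0, 0]]
  ]
}}

```text
clock: 8.28
position: [712.6, -104.0, 40.0]
ee_rot: [-0.115, 0.783, 0.084, 0.605]
contact_force: [-0.6, 0.1, 1.0]
gripper_width: -0.1
grasp_force: 0.0
```

```bash
python3 - <<'E'
from h import *
s=arm.read_state();print(s['position'],s['contact_force'],rot('z',-PSI).apply(s['position']-C),Ro.from_quat(s['ee_rot']).inv().apply([0,0,1]))
E
```

```text
[ 712.56138434 -103.95027709   40.03718991] [-0.55739223  0.06733223  0.97437043] [ 24.64165576 -54.27700096  40.03718991] [-0.96745238 -0.00793128 -0.25292883]
```

Emit:
{"method": "servo_tool", "body": {
  "rows": [
    [[0, -3.9, 0, -1, 0, 0, 0], [0, -7.7, 0, -2, 0, 0, 0], [0, -11.6, 0, -3, 0, 0, 0], [0, -15.5, 0, -4, 0, 0, 0], [0, -19.3, 0, -5, 0, 0, 0], [0, -23.2, 0, -6, 0, 0, 0], [0, -27, 0, -7, 0, 0, 0], [0, -30.9, 0, -8, 0, 0, 0]]
  ]
}}

```text
clock: 9.28
position: [711.5, -104.3, 71.4]
ee_rot: [-0.114, 0.784, 0.084, 0.605]
contact_force: [-2.0, -1.1, -5.2]
gripper_width: 0.2
grasp_force: 0.0
```

```bash
python3 - <<'E'
from h import *
save('scene','s4.png')
for f in('s3.png','s4.png'):
    g=cv2.imread('pics/'+f).astype(int).sum(2);print(f,g[250:300,300].tolist())
s=arm.read_state();print(s['position'],s['contact_force'])
E
```

```text
s3.png [435, 326, 216, 187, 196, 315, 432, 450, 456, 447, 451, 456, 461, 449, 463, 452, 459, 457, 452, 461, 457, 457, 441, 448, 469, 477, 473, 394, 227, 207, 207, 207, 212, 204, 206, 197, 206, 203, 209, 201, 203, 205, 208, 223, 300, 356, 366, 348, 327, 300]
s4.png [427, 326, 218, 189, 195, 316, 432, 444, 451, 449, 456, 451, 449, 455, 448, 464, 462, 463, 470, 471, 468, 438, 320, 221, 201, 206, 200, 209, 200, 200, 208, 203, 199, 202, 209, 200, 202, 202, 202, 192, 207, 192, 207, 233, 302, 350, 359, 354, 337, 295]
[ 711.83301966 -104.18887376   72.42268002] [-1.81148974 -0.56239907 -2.48762835]
```

Emit:
{"method": "servo_tool", "body": {
  "rows": [
    [[0, -4.8, 0, -1.3, 0, 0, 0], [0, -9.7, 0, -2.5, 0, 0, 0], [0, -14.5, 0, -3.8, 0, 0, 0], [0, -19.3, 0, -5, 0, 0, 0], [0, -24.2, 0, -6.3, 0, 0, 0], [0, -29, 0, -7.5, 0, 0, 0], [0, -33.8, 0, -8.8, 0, 0, 0], [0, -38.7, 0, -10, 0, 0, 0], [0, -43.5, 0, -11.3, 0, 0, 0], [0, -46, 0, -12, 0, 0, 0]]
  ]
}}

```text
clock: 10.58
position: [712.0, -103.9, 119.7]
ee_rot: [-0.115, 0.783, 0.084, 0.605]
contact_force: [-1.3, -2.3, -4.3]
gripper_width: -0.1
grasp_force: 0.0
```

```bash
python3 - <<'E'
from h import *
for k in range(4):
    s=arm.read_state();print(s['position'].round(1),s['contact_force'].round(1))
    im=arm.get_image('wrist')
cv2.imwrite('pics/w5.png',im[:,:,::-1])
print(Ro.from_quat(s['ee_rot']).inv().apply([0,0,1]),Ro.from_quat(s['ee_rot']).as_quat())
E
```

```text
[ 712.  -103.9  119.7] [-1.3 -2.3 -4.3]
[ 712.1 -103.8  120.1] [-0.9 -1.7 -3.1]
[ 712.2 -103.8  120.1] [-1.4 -0.9 -1.7]
[ 712.2 -103.7  120. ] [-1.9 -0.4 -2.4]
[-0.96774063 -0.00758845 -0.25183426] [-0.11471812  0.78278789  0.08393862  0.60583593]
```

View pics/w5.png

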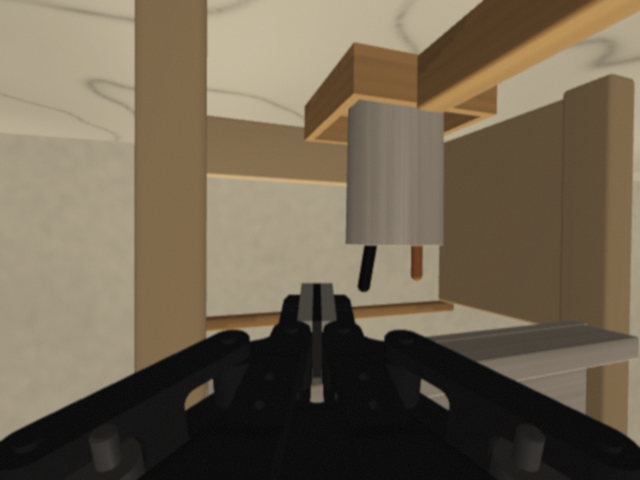

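The ledge now spans behind the fingers and has risen with them. The cup is upright in its tray at (395,175), well clear. I creep up.

Emit:
{"method": "servo_tool", "body": {
  "rows": [
    [[0, -1.5, 0, -0.4, 0, 0, 0], [0, -2.9, 0, -0.8, 0, 0, 0], [0, -4.4, 0, -1.1, 0, 0, 0], [0, -5.8, 0, -1.5, 0, 0, 0], [0, -7.3, 0, -1.9, 0, 0, 0], [0, -8.7, 0, -2.3, 0, 0, 0], [0, -10.2, 0, -2.6, 0, 0, 0], [0, -11.6, 0, -3, 0, 0, 0]]
  ]
}}

```text
clock: 11.78
position: [711.7, -103.7, 131.1]
ee_rot: [-0.114, 0.783, 0.084, 0.605]
contact_force: [-0.4, 0.7, -4.2]
gripper_width: 0.0
grasp_force: 0.0
```

Emit:
{"method": "servo_tool", "body": {
  "rows": [
    [[0, -0.5, 0, -0.1, 0, 0, 0], [0, -1, 0, -0.25, 0, 0, 0], [0, -1.5, 0, -0.4, 0, 0, 0], [0, -1.9, 0, -0.5, 0, 0, 0]]
  ]
}}

```text
clock: 12.28
position: [711.8, -103.7, 132.9]
ee_rot: [-0.114, 0.783, 0.084, 0.605]
contact_force: [-0.5, 0.6, -3.2]
gripper_width: 0.2
grasp_force: 0.0
```

Emit:
{"method": "servo_tool", "body": {
  "rows": [
    [[0, -0.5, 0, -0.1, 0, 0, 0], [0, -1, 0, -0.25, 0, 0, 0], [0, -1.5, 0, -0.4, 0, 0, 0], [0, -1.9, 0, -0.5, 0, 0, 0]]
  ]
}}

```text
clock: 12.78
position: [711.8, -103.7, 135.0]
ee_rot: [-0.114, 0.783, 0.084, 0.605]
contact_force: [0.2, 0.9, -3.8]
gripper_width: -0.2
grasp_force: 0.0
```

Emit:
{"method": "servo_tool", "body": {
  "rows": [
    [[0, -0.5, 0, -0.1, 0, 0, 0], [0, -1, 0, -0.25, 0, 0, 0], [0, -1.5, 0, -0.4, 0, 0, 0]]
  ]
}}

```text
clock: 13.15
position: [711.8, -103.7, 136.5]
ee_rot: [-0.114, 0.783, 0.084, 0.605]
contact_force: [-1.0, 1.5, -3.3]
gripper_width: -0.2
grasp_force: 0.0
```

Emit:
{"method": "servo_tool", "body": {
  "rows": [
    [[0, -0.5, 0, -0.1, 0, 0, 0], [0, -1, 0, -0.25, 0, 0, 0]]
  ]
}}

```text
clock: 13.4
position: [711.6, -103.8, 136.7]
ee_rot: [-0.114, 0.784, 0.084, 0.604]
contact_force: [0.3, 0.5, -7.1]
gripper_width: 0.0
grasp_force: 0.0
```

Emit:
{"method": "servo_tool", "body": {
  "rows": [
    [[0, -0.2, 0, 0, 0, 0, 0], [0, -0.2, 0, 0, 0, 0, 0]]
  ]
}}

```text
clock: 13.65
position: [711.5, -103.7, 136.8]
ee_rot: [-0.114, 0.784, 0.084, 0.604]
contact_force: [-0.1, 0.2, -8.5]
gripper_width: 0.2
grasp_force: 0.0
```

Emit:
{"method": "servo_tool", "body": {
  "rows": [
    [[0, -0.3, 0, -0.1, 0, 0, 0], [0, -0.3, 0, -0.1, 0, 0, 0]]
  ]
}}

```text
clock: 13.9
position: [711.5, -103.8, 136.9]
ee_rot: [-0.114, 0.784, 0.084, 0.604]
contact_force: [0.6, 1.2, -11.2]
gripper_width: -0.2
grasp_force: 0.0
```

Emit:
{"method": "servo_tool", "body": {
  "rows": [
    [[0, 0, 0, 0, 0, 0, 0], [0, 0, 0, 0, 0, 0, 0], [0, 0, 0, 0, 0, 0, 0], [0, 0, 0, 0, 0, 0, 0]]
  ]
}}

```text
clock: 14.4
position: [711.5, -103.7, 137.1]
ee_rot: [-0.114, 0.784, 0.084, 0.604]
contact_force: [0.3, -0.3, -13.1]
gripper_width: 0.2
grasp_force: 0.0
```

Emit:
{"method": "servo_tool", "body": {
  "rows": [
    [[0, 0, 0, 0, 0, 0, 0], [0, 0, 0, 0, 0, 0, 0], [0, 0, 0, 0, 0, 0, 0], [0, 0, 0, 0, 0, 0, 0], [0, 0, 0, 0, 0, 0, 0]]
  ]
}}

```text
clock: 15.02
position: [711.5, -103.7, 137.3]
ee_rot: [-0.114, 0.784, 0.084, 0.604]
contact_force: [0.0, -0.3, -16.7]
gripper_width: 0.1
grasp_force: 0.0
```

```bash
python3 - <<'E'
from h import *
s=arm.read_state();R=Ro.from_quat(s['ee_rot']);print(s['position'],s['contact_force'])
print('down15',R.inv().apply([0,0,-15]),'back',R.inv().apply(rot('z',PSI).apply([-1,0,0])))
E
```

```text
[ 711.47694277 -103.72193537  137.29851221] [ 9.07717143e-03 -3.31536710e-01 -1.67415380e+01]
down15 [14.50297163  0.09503705  3.82815645] back [ 0.23684504  0.35081925 -0.90599684]
```

The force is drifting up as the servo integrates. I ease off to about 10 N and hold again.

Emit:
{"method": "servo_tool", "body": {
  "rows": [
    [[0, 0.7, 0, 0.2, 0, 0, 0], [0, 0.7, 0, 0.2, 0, 0, 0]]
  ]
}}

```text
clock: 15.28
position: [711.7, -103.7, 137.3]
ee_rot: [-0.114, 0.783, 0.084, 0.605]
contact_force: [-1.8, -0.9, -15.4]
gripper_width: -0.3
grasp_force: 0.0
```

Emit:
{"method": "servo_tool", "body": {
  "rows": [
    [[0, 0.6, 0, 0.2, 0, 0, 0], [0, 0.6, 0, 0.2, 0, 0, 0]]
  ]
}}

```text
clock: 15.52
position: [711.8, -103.7, 137.2]
ee_rot: [-0.115, 0.783, 0.084, 0.605]
contact_force: [-3.3, 0.4, -12.2]
gripper_width: -0.0
grasp_force: 0.0
```

Emit:
{"method": "servo_tool", "body": {
  "rows": [
    [[0, -0.3, 0, -0.1, 0, 0, 0], [0, -0.3, 0, -0.1, 0, 0, 0]]
  ]
}}

```text
clock: 15.78
position: [711.8, -103.7, 137.2]
ee_rot: [-0.115, 0.783, 0.084, 0.605]
contact_force: [-4.7, -0.9, -12.8]
gripper_width: 0.2
grasp_force: 0.0
```

Emit:
{"method": "servo_tool", "body": {
  "rows": [
    [[0, 0.3, 0, 0, 0, 0, 0], [0, 0.3, 0, 0, 0, 0, 0]]
  ]
}}

```text
clock: 16.02
position: [711.8, -103.7, 137.1]
ee_rot: [-0.115, 0.783, 0.084, 0.605]
contact_force: [-3.7, 0.2, -10.9]
gripper_width: 0.1
grasp_force: 0.0
```

Emit:
{"method": "servo_tool", "body": {
  "rows": [
    [[0, 0, 0, 0, 0, 0, 0], [0, 0, 0, 0, 0, 0, 0], [0, 0, 0, 0, 0, 0, 0]]
  ]
}}

```text
clock: 16.4
position: [711.9, -103.7, 137.1]
ee_rot: [-0.115, 0.783, 0.084, 0.605]
contact_force: [-4.9, -0.6, -10.0]
gripper_width: -0.2
grasp_force: 0.0
```

Emit:
{"method": "servo_tool", "body": {
  "rows": [
    [[0, -0.1, 0, 0, 0, 0, 0], [0, -0.1, 0, 0, 0, 0, 0], [0, -0.1, 0, 0, 0, 0, 0]]
  ]
}}

```text
clock: 16.77
position: [711.9, -103.7, 137.0]
ee_rot: [-0.114, 0.783, 0.084, 0.605]
contact_force: [-5.2, 0.0, -10.7]
gripper_width: -0.0
grasp_force: 0.0
```

Emit:
{"method": "servo_tool", "body": {
  "rows": [
    [[0, 0, 0, 0, 0, 0, 0], [0, 0, 0, 0, 0, 0, 0]]
  ]
}}

```text
clock: 17.02
position: [711.9, -103.7, 137.1]
ee_rot: [-0.115, 0.783, 0.084, 0.605]
contact_force: [-4.6, -0.7, -10.6]
gripper_width: -0.1
grasp_force: 0.0
```

The press held at about 10–13 N total for over a second. Now I lower the fingers off the ledge and back out.

Emit:
{"method": "servo_tool", "body": {
  "rows": [
    [[0, 5, 0, 1.3, 0, 0, 0], [0, 12, 0, 3.2, 0, 0, 0], [0, 19.5, 0, 5, 0, 0, 0], [0, 26, 6, -16, 0, 0, 0], [0, 32, 15, -38, 0, 0, 0], [0, 38, 24, -60, 0, 0, 0], [0, 43, 31, -82, 0, 0, 0], [0, 48, 38, -100, 0, 0, 0], [0, 52, 45, -118, 0, 0, 0], [0, 52, 45, -118, 0, 0, 0]]
  ]
}}

```text
clock: 18.27
position: [576.8, -97.0, 117.2]
ee_rot: [-0.114, 0.783, 0.083, 0.606]
contact_force: [0.7, -0.2, 0.3]
gripper_width: -0.1
grasp_force: 0.0
```

```bash
python3 - <<'E'
from h import *
save('top','t6.png');save('scene','s6.png')
s=arm.read_state();q0=s['joints'];print(q0.round(2),s['position'],s['contact_force'],rot('z',-PSI).apply(s['position']-C))
# bar in top image by colour
im=cv2.imread('pics/t6.png');hsv=cv2.cvtColor(im,cv2.COLOR_BGR2HSV)
m=cv2.inRange(hsv,(8,60,60),(30,255,255));m[:215]=0;m[275:]=0;m[:,:320]=0;m[:,:][:,352:]=0
ys,xs=np.nonzero(m);print(len(ys))
for v in range(216,272,6):
    r=xs[ys==v]
    if len(r):print(v,r.min(),r.max(),onz('top',r.mean(),v,30).round(1))
print(ys.max())
np.set_printoptions(suppress=True)
rng=np.random.default_rng(1)
for b in(0,1):
  S=set()
  for k in range(20):
    Rr=Ro.from_matrix(np.c_[[ (1,-1)[b],0,0],[0,(-1,1)[b],0],[0,0,-1]])
    q,e=IK(np.array([575,-38,200.]),Rr,rng.uniform([-1,-.8,-.8,-1.5,-2.5,-3],[1,1.5,1.2,1,-.2,3]))
    if e<.005:S.add(tuple(float(x) for x in q.round(2)))
  print(b,S)
E
```

```text
[-0.78  0.54 -0.62 -1.94 -1.14  1.18] [577.81858174 -97.2020254  116.96665182] [-0.19165146  0.22432769 -0.16811461] [-110.23130435  -57.50908727  116.96665182]
204
222 336 340 [669.7 -39.8  30. ]
228 336 340 [651.1 -40.3  30. ]
234 336 340 [632.6 -40.7  30. ]
240 335 339 [614.1 -38.2  30. ]
246 335 339 [595.8 -38.7  30. ]
252 335 339 [577.5 -39.2  30. ]
258 334 338 [559.3 -36.7  30. ]
259
0 {(0.22, 0.3, -0.11, 0.0, -1.16, 1.36)}
1 {(0.22, 0.3, -0.11, -0.0, -1.16, -1.79)}
```

```bash
python3 - <<'E'
from h import *
np.set_printoptions(precision=0,suppress=True)
s=arm.read_state();q0=s['joints']
Rg=Ro.from_matrix(np.c_[[1,0,0],[0,-1,0],[0,0,-1]])
Rg=rot('z',-.033)*Rg
q2,e=IK(np.array([540,-38,270.]),Rg,np.array((0.22,0.3,-0.11,0,-1.16,1.36)));print(q2.round(2),e)
q1=np.array([-0.9,0.15,-0.87,-1.96,-1.1,1.05])
pa=[q0+(q1-q0)*t for t in np.linspace(0,1,6)[1:]];pb=[q1+(q2-q1)*t for t in np.linspace(0,1,21)[1:]]
for p in pa+pb:
    X,R=FK(p);print(X,X+R.apply([0,0,-110]),[w for w in wristz(p)])
rows((pa+pb)[:10])
E
```

```text
[ 0.  0. -0.  0. -1.  1.] 4.037061660597127e-12
[560. -95. 143.] [ 457. -121.  170.] [array([ 299., -311.,  288.]), array([ 247., -173.,  224.])]
[541. -91. 165.] [ 437. -113.  191.] [array([ 271., -296.,  311.]), array([ 225., -158.,  243.])]
[522. -85. 184.] [ 416. -104.  209.] [array([ 244., -279.,  331.]), array([ 203., -141.,  260.])]
[502. -78. 200.] [396. -92. 224.] [array([ 216., -260.,  348.]), array([ 180., -122.,  273.])]
[482. -69. 214.] [375. -80. 237.] [array([ 190., -239.,  361.]), array([ 159., -102.,  284.])]
[477. -37. 209.] [373. -62. 234.] [array([ 213., -239.,  370.]), array([ 162., -113.,  285.])]
[469. -10. 203.] [369. -48. 230.] [array([ 236., -236.,  379.]), array([ 168., -125.,  286.])]
[457.  13. 195.] [364. -37. 227.] [array([ 259., -232.,  388.]), array([ 176., -137.,  290.])]
[445.  31. 187.] [359. -28. 223.] [array([ 282., -226.,  398.]), array([ 186., -149.,  294.])]
[431.  45. 179.] [355. -24. 219.] [array([ 305., -217.,  408.]), array([ 200., -162.,  300.])]
[418.  53. 171.] [351. -22. 217.] [array([ 328., -206.,  418.]), array([ 216., -173.,  308.])
[... 991 characters left out ...]
., 559.]), array([ 489., -124.,  516.])]
[486. -39. 217.] [494. -58. 325.] [array([501.,  59., 573.]), array([509., -98., 544.])]
[512. -40. 242.] [517. -50. 351.] [array([504.,  88., 588.]), array([526., -70., 573.])]
[540. -38. 270.] [540. -38. 380.] [array([503., 118., 603.]), array([540., -38., 603.])]
[0, -21, 7, -22, 0.03, -0.01, 0.01], [0, -38, 16, -44, 0.07, -0.02, 0.02], [0, -52, 27, -66, 0.1, -0.02, 0.03], [0, -64, 39, -86, 0.14, -0.03, 0.04], [0, -73, 53, -106, 0.17, -0.04, 0.05], [0, -70, 85, -101, 0.05, -0.02, -0.05], [0, -64, 113, -100, -0.08, -0.01, -0.15], [0, -56, 139, -102, -0.2, 0.01, -0.26], [0, -46, 160, -107, -0.32, 0.03, -0.36], [0, -36, 177, -114, -0.44, 0.04, -0.47],
```

Emit:
{"method": "servo_tool", "body": {
  "rows": [
    [[0, -21, 7, -22, 0.03, -0.01, 0.01], [0, -38, 16, -44, 0.07, -0.02, 0.02], [0, -52, 27, -66, 0.1, -0.02, 0.03], [0, -64, 39, -86, 0.14, -0.03, 0.04], [0, -73, 53, -106, 0.17, -0.04, 0.05], [0, -70, 85, -101, 0.05, -0.02, -0.05], [0, -64, 113, -100, -0.08, -0.01, -0.15], [0, -56, 139, -102, -0.2, 0.01, -0.26], [0, -46, 160, -107, -0.32, 0.03, -0.36], [0, -36, 177, -114, -0.44, 0.04, -0.47]]
  ]
}}

```text
clock: 19.62
position: [430.3, 46.1, 179.1]
ee_rot: [-0.425, 0.709, 0.107, 0.553]
contact_force: [-0.0, 0.2, -1.3]
gripper_width: -0.1
grasp_force: 0.0
```

```bash
cat > g.py <<'E'
from h import *
s=arm.read_state();q0=s['joints'];print(q0.round(2),s['position'])
Rg=rot('z',-.033)*Ro.from_matrix(np.c_[[1,0,0],[0,-1,0],[0,0,-1]])
q2,e=IK(np.array([540,-38,270.]),Rg,np.array((0.22,0.3,-0.11,0,-1.16,1.36)))
n=int(np.ceil(np.abs(q2-q0).max()/.1));print(n)
rows([q0+(q2-q0)*t for t in np.linspace(0,1,n+1)[1:]][:10],50)
E
python3 g.py
```

```text
[-0.61  0.16 -0.67 -1.47 -1.15  1.11] [430.32169641  46.10454296 179.07614231]
15
[50, 2, 17, 0, -0.12, 0.01, -0.11], [50, 7, 31, -4, -0.23, 0.02, -0.22], [50, 14, 40, -9, -0.34, 0.03, -0.33], [50, 21, 44, -15, -0.45, 0.04, -0.44], [50, 28, 44, -21, -0.56, 0.05, -0.56], [50, 34, 39, -28, -0.66, 0.06, -0.67], [50, 39, 29, -33, -0.76, 0.08, -0.79], [50, 42, 15, -37, -0.85, 0.09, -0.9], [50, 43, -4, -40, -0.94, 0.11, -1.02], [50, 40, -26, -40, -1.03, 0.13, -1.14],
```

Emit:
{"method": "servo_tool", "body": {
  "rows": [
    [[50, 2, 17, 0, -0.12, 0.01, -0.11], [50, 7, 31, -4, -0.23, 0.02, -0.22], [50, 14, 40, -9, -0.34, 0.03, -0.33], [50, 21, 44, -15, -0.45, 0.04, -0.44], [50, 28, 44, -21, -0.56, 0.05, -0.56], [50, 34, 39, -28, -0.66, 0.06, -0.67], [50, 39, 29, -33, -0.76, 0.08, -0.79], [50, 42, 15, -37, -0.85, 0.09, -0.9], [50, 43, -4, -40, -0.94, 0.11, -1.02], [50, 40, -26, -40, -1.03, 0.13, -1.14]]
  ]
}}

```text
clock: 20.88
position: [420.4, -14.4, 166.9]
ee_rot: [0.933, -0.273, -0.098, -0.213]
contact_force: [0.5, -0.2, -0.5]
gripper_width: 49.8
grasp_force: 0.0
```

```bash
python3 g.py
```

```text
[-0.05  0.19 -0.27 -0.49 -1.25  1.24] [420.38493465 -14.37782752 166.88220351]
5
[50, 16, -7, -18, -0.09, 0.03, -0.11], [50, 34, -19, -38, -0.18, 0.07, -0.22], [50, 51, -35, -60, -0.27, 0.11, -0.32], [50, 66, -57, -84, -0.35, 0.16, -0.43], [50, 80, -83, -110, -0.43, 0.21, -0.53],
```

Emit:
{"method": "servo_tool", "body": {
  "rows": [
    [[50, 16, -7, -18, -0.09, 0.03, -0.11], [50, 34, -19, -38, -0.18, 0.07, -0.22], [50, 51, -35, -60, -0.27, 0.11, -0.32], [50, 66, -57, -84, -0.35, 0.16, -0.43], [50, 80, -83, -110, -0.43, 0.21, -0.53], [50, 80, -83, -110, -0.43, 0.21, -0.53]]
  ]
}}

```text
clock: 21.62
position: [540.8, -37.0, 270.6]
ee_rot: [1.0, -0.015, 0.004, -0.002]
contact_force: [-0.2, 0.2, 0.2]
gripper_width: 50.1
grasp_force: 0.0
```

```bash
python3 - <<'E'
from h import *
np.set_printoptions(precision=2,suppress=True)
im=save('wrist','w7.png');t=save('top','t7.png');s0=save('scene','s7.png')
s=arm.read_state();R=Ro.from_quat(s['ee_rot']);print(s['joints'],s['position'],R.as_matrix())
Rg=rot('z',-.033)*Ro.from_matrix(np.c_[[1,0,0],[0,-1,0],[0,0,-1]])
print((R.inv()*Rg).as_rotvec(),R.inv().apply(np.array([577,-38.5,140])-s['position']))
for b in(0,40):print('tip',b,proj('scene',s['position']+R.apply([0,0,-b])),proj('wrist',s['position']+R.apply([0,0,-b])))
c=np.zeros((480,800,3),np.uint8);c[:300,:400]=cv2.resize(im,(400,300));c[:300,400:]=cv2.resize(s0[180:390,190:470],(400,300));c[300:,:400]=cv2.resize(t[160:286,260:540],(400,180));cv2.imwrite('pics/c7.png',c[:,:,::-1])
E
```

```text
[ 0.23  0.2  -0.08 -0.   -1.29  1.31] [538.27 -38.75 267.88] [[ 1.   -0.03  0.  ]
 [-0.03 -1.    0.  ]
 [ 0.   -0.   -1.  ]]
[-0. -0. -0.] [ 38.57  -1.13 127.93]
tip 0 [283.35 197.68] [316.4  272.42]
tip 40 [282.59 186.17] [316.49 305.13]
```

View pics/c7.png

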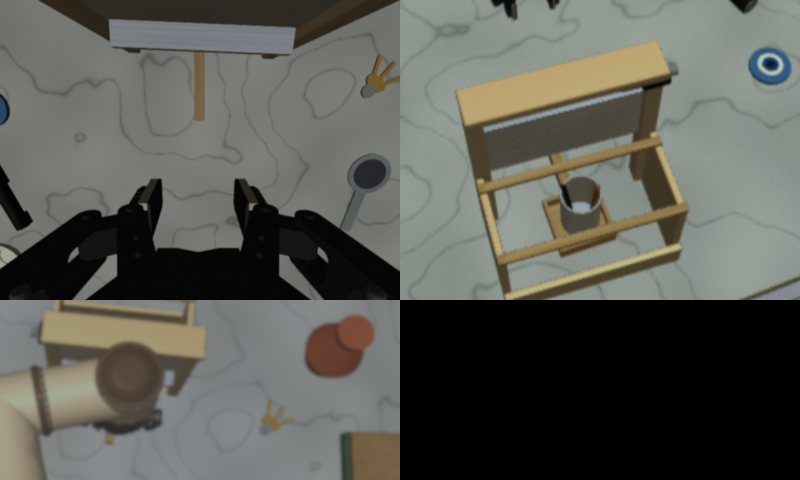

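The wrist view shows the bar straight ahead, from (200,55) to (200,120). The scene view shows the sash up by the clip and the cup upright. The fingertips at scene px ≈(283,187) confirm the 40 mm shortfall. I descend over the bar.

Emit:
{"method": "servo_tool", "body": {
  "rows": [
    [[50, 32, -1.3, 20, 0, 0, 0], [50, 32, -1.3, 60, 0, 0, 0], [50, 32, -1.3, 100, 0, 0, 0], [50, 32, -1.3, 140, 0, 0, 0], [50, 32, -1.3, 180, 0, 0, 0], [50, 32, -1.3, 208, 0, 0, 0], [50, 32, -1.3, 208, 0, 0, 0]]
  ]
}}

```text
clock: 22.65
position: [569.1, -39.6, 58.1]
ee_rot: [1.0, -0.018, -0.002, -0.001]
contact_force: [0.5, 0.3, 0.7]
gripper_width: 50.0
grasp_force: 0.0
```

```bash
python3 - <<'E'
from h import *
np.set_printoptions(precision=2,suppress=True)
im=save('wrist','w8.png')
s=arm.read_state();R=Ro.from_quat(s['ee_rot']);print(s['position'],s['contact_force'])
print([proj('wrist',[x,y,z]).round() for x,y,z in[(554,-37,30),(554,-37,0),(570,-38,30),(600,-39,30)]])
hsv=cv2.cvtColor(im,cv2.COLOR_RGB2HSV);m=cv2.inRange(hsv,(8,70,60),(25,255,255))
for v in range(0,480,20):
    r=np.nonzero(m[v,200:440])[0]+200
    if len(r):print(v,r.min(),r.max(),len(r))
E
```

```text
[571.   -39.32  60.15] [ 0.24 -0.27 -0.42]
[array([314., 281.]), array([314., 266.]), array([314., 257.]), array([314., 209.])]
60 298 330 33
80 299 330 32
100 299 330 32
120 300 330 31
140 300 330 31
160 300 330 31
180 301 330 30
200 301 330 30
220 302 330 29
240 302 330 29
260 303 330 28
```

View pics/w8.png

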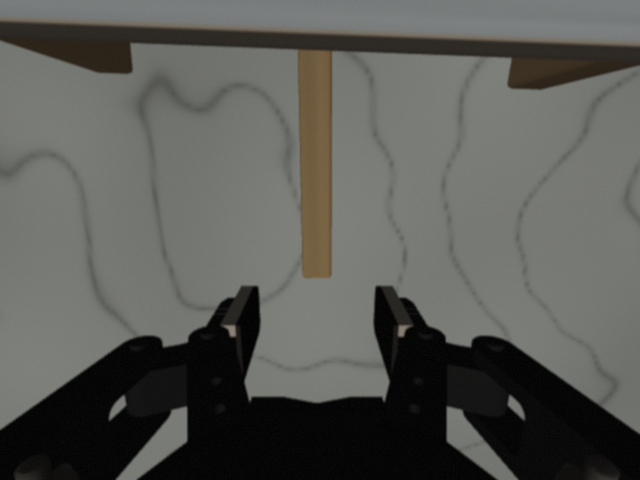

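The bar lies centred between the open fingers, with its tip at (317,277). I descend further.

Emit:
{"method": "servo_tool", "body": {
  "rows": [
    [[50, 0, 0, 15, 0, 0, 0], [50, 0, 0, 30, 0, 0, 0], [50, 0, 0, 45, 0, 0, 0], [50, 0, 0, 55, 0, 0, 0], [50, 0, 0, 55, 0, 0, 0]]
  ]
}}

```text
clock: 23.32
position: [571.5, -38.6, 4.9]
ee_rot: [1.0, -0.017, 0.001, -0.001]
contact_force: [0.5, 0.2, 0.2]
gripper_width: 49.9
grasp_force: 0.0
```

Emit:
{"method": "servo_tool", "body": {
  "rows": [
    [[50, 0, 0, 5, 0, 0, 0], [50, 0, 0, 10, 0, 0, 0], [50, 0, 0, 14, 0, 0, 0], [50, 0, 0, 18, 0, 0, 0]]
  ]
}}

```text
clock: 23.82
position: [572.3, -38.4, -12.1]
ee_rot: [1.0, -0.017, 0.002, -0.001]
contact_force: [0.8, 0.2, -0.2]
gripper_width: 49.9
grasp_force: 0.0
```

Emit:
{"method": "servo_tool", "body": {
  "rows": [
    [[50, 0, 0, 4, 0, 0, 0], [50, 0, 0, 8, 0, 0, 0], [50, 0, 0, 11, 0, 0, 0], [50, 0, 0, 13, 0, 0, 0]]
  ]
}}

```text
clock: 24.32
position: [572.3, -38.4, -25.2]
ee_rot: [1.0, -0.017, 0.002, -0.001]
contact_force: [0.2, -0.4, 0.3]
gripper_width: 49.9
grasp_force: 0.0
```

```bash
python3 - <<'E'
from h import *
im=save('wrist','w9.png');s=arm.read_state();print(s['position'],s['contact_force'])
hsv=cv2.cvtColor(im,cv2.COLOR_RGB2HSV);m=cv2.inRange(hsv,(8,70,60),(25,255,255))
for v in range(200,400,12):
    r=np.nonzero(m[v,200:440])[0]+200
    if len(r):print(v,r.min(),r.max(),len(r))
g=im.astype(int).sum(2)
for v in(270,290,310,330):print(v,g[v,220:420:5].tolist())
E
```

```text
[572.18605228 -38.42310373 -25.37104332] [ 0.38291761 -0.34526768 -0.0374918 ]
200 294 343 50
212 294 343 50
224 295 343 49
236 295 342 48
248 295 342 48
260 295 342 48
272 296 342 47
284 296 342 47
296 296 342 47
308 296 341 46
320 297 341 45
332 297 341 45
344 297 341 45
356 298 341 44
270 [369, 365, 371, 375, 374, 374, 371, 382, 374, 378, 372, 379, 378, 380, 376, 271, 284, 281, 277, 274, 277, 286, 288, 288, 253, 383, 380, 380, 375, 380, 375, 378, 379, 377, 383, 380, 375, 375, 376, 372]
290 [365, 369, 375, 369, 138, 115, 98, 14, 376, 378, 379, 379, 382, 381, 380, 303, 281, 283, 277, 272, 281, 286, 294, 285, 247, 378, 382, 381, 380, 383, 378, 184, 20, 109, 115, 284, 376, 370, 374, 372]
310 [34, 25, 106, 117, 109, 4, 19, 3, 328, 376, 374, 381, 379, 378, 373, 327, 285, 276, 281, 276, 279, 282, 287, 291, 246, 375, 380, 376, 379, 378, 375, 55, 19, 16, 23, 111, 115, 98, 26, 31]
330 [14, 12, 375, 250, 48, 11, 9, 14, 324, 375, 375, 377, 373, 344, 333, 335, 280, 282, 279, 281, 279, 291, 288, 284, 239, 380, 376, 375, 378, 370, 375, 66, 9, 7, 25, 72, 375, 207, 17, 16]
```

Emit:
{"method": "servo_tool", "body": {
  "rows": [
    [[30, 0, 0, 0, 0, 0, 0], [18, 0, 0, 0, 0, 0, 0], [8, 0, 0, 0, 0, 0, 0], [8, 0, 0, 0, 0, 0, 0], [8, 0, 0, 0, 0, 0, 0]]
  ]
}}

```text
clock: 25.0
position: [572.5, -38.4, -24.6]
ee_rot: [1.0, -0.017, 0.002, -0.001]
contact_force: [-0.7, -0.7, 4.8]
gripper_width: 16.8
grasp_force: 60.4
```

```bash
python3 - <<'E'
from h import *
s=arm.read_state();R=Ro.from_quat(s['ee_rot']);print(s['position'],s['contact_force'])
for d in(20,60,155):print(R.inv().apply(rot('z',PSI).apply([-d,0,0])).round(1))
q=s['joints']
for d in(60,110,155):
    q,e=IK(s['position']+rot('z',PSI).apply([-d,0,0]),R,q);print(q.round(2),e)
E
```

```text
[572.45417695 -38.42174014 -24.59627535] [-0.72914844 -0.6779558   4.75861631]
[-20.   -0.8  -0.1]
[-60.   -2.4  -0.2]
[-154.9   -6.2   -0.6]
[ 0.25  0.48 -0.52 -0.   -0.56  1.29] 1.4364267155559608e-10
[ 0.29  0.42 -0.65 -0.   -0.5   1.25] 2.9384872303700547e-10
[ 0.33  0.37 -0.76 -0.   -0.44  1.21] 2.4868995751603505e-15
```

Emit:
{"method": "servo_tool", "body": {
  "rows": [
    [[8, -1, 0, 0, 0, 0, 0], [8, -3, -0.1, 0, 0, 0, 0], [8, -6, -0.2, 0, 0, 0, 0], [8, -10, -0.4, 0, 0, 0, 0], [8, -15, -0.6, 0, 0, 0, 0], [8, -20, -0.8, 0, 0, 0, 0], [8, -25, -1, 0, 0, 0, 0], [8, -30, -1.2, 0, 0, 0, 0], [8, -35, -1.4, 0, 0, 0, 0], [8, -40, -1.6, 0, 0, 0, 0]]
  ]
}}

```text
clock: 26.25
position: [533.1, -35.2, -24.6]
ee_rot: [1.0, -0.017, 0.003, -0.001]
contact_force: [5.2, -0.4, 4.5]
gripper_width: 17.0
grasp_force: 60.6
```

Emit:
{"method": "servo_tool", "body": {
  "rows": [
    [[8, -5, -0.2, 0, 0, 0, 0], [8, -10, -0.4, 0, 0, 0, 0], [8, -15, -0.6, 0, 0, 0, 0], [8, -20, -0.8, 0, 0, 0, 0], [8, -25, -1, 0, 0, 0, 0], [8, -30, -1.2, 0, 0, 0, 0], [8, -35, -1.4, 0, 0, 0, 0], [8, -40, -1.6, 0, 0, 0, 0], [8, -45, -1.8, 0, 0, 0, 0], [8, -50, -2, 0, 0, 0, 0]]
  ]
}}

```text
clock: 27.5
position: [483.7, -31.4, -24.6]
ee_rot: [1.0, -0.017, 0.003, -0.001]
contact_force: [5.8, -0.4, 5.0]
gripper_width: 16.9
grasp_force: 60.6
```

Emit:
{"method": "servo_tool", "body": {
  "rows": [
    [[8, -5, -0.2, 0, 0, 0, 0], [8, -10, -0.4, 0, 0, 0, 0], [8, -15, -0.6, 0, 0, 0, 0], [8, -20, -0.8, 0, 0, 0, 0], [8, -25, -1, 0, 0, 0, 0], [8, -30, -1.2, 0, 0, 0, 0], [8, -35, -1.4, 0, 0, 0, 0], [8, -40, -1.6, 0, 0, 0, 0], [8, -45, -1.8, 0, 0, 0, 0], [8, -50, -2, 0, 0, 0, 0]]
  ]
}}

```text
clock: 28.75
position: [434.4, -27.5, -24.7]
ee_rot: [1.0, -0.017, 0.004, -0.002]
contact_force: [5.9, -0.2, 7.0]
gripper_width: 16.7
grasp_force: 60.8
```

Emit:
{"method": "servo_tool", "body": {
  "rows": [
    [[8, -5, -0.2, 0, 0, 0, 0], [8, -10, -0.4, 0, 0, 0, 0], [8, -14, -0.6, 0, 0, 0, 0], [8, -17, -0.7, 0, 0, 0, 0], [8, -19, -0.8, 0, 0, 0, 0], [8, -20, -0.8, 0, 0, 0, 0], [8, -20, -0.8, 0, 0, 0, 0]]
  ]
}}

```text
clock: 29.62
position: [414.7, -25.9, -24.7]
ee_rot: [1.0, -0.016, 0.004, -0.002]
contact_force: [5.8, -0.0, 6.5]
gripper_width: 16.7
grasp_force: 60.9
```

```bash
python3 - <<'E'
from h import *
im=save('top','t10.png');sc=save('scene','s10.png');s=arm.read_state();print(s['position'],s['contact_force'],s['gripper_width'])
for f in('s7.png','s10.png'):
    g=cv2.imread('pics/'+f).astype(int).sum(2);print(f,g[225:285:1,300].tolist())
print(proj('scene',cub(0,0,285-4)),proj('scene',cub(0,95,281)))
hsv=cv2.cvtColor(im,cv2.COLOR_RGB2HSV);m=cv2.inRange(hsv,(8,70,50),(25,255,255))
n,l,st,ce=cv2.connectedComponentsWithStats(m)
for i in range(1,n):
    if st[i,4]>40:print(st[i],ce[i].round())
# expected cup rim centre px
c0=s['position']+[165-16,-5,0];print('caddy exp',c0,proj('top',[c0[0],c0[1],104]),proj('scene',[c0[0],c0[1],104]))
E
```

```text
[414.71202894 -25.87797551 -24.67983036] [5.94506583 0.34566521 8.30910157] 16.645147030932517
s7.png [432, 462, 471, 460, 467, 470, 462, 467, 467, 468, 472, 472, 471, 473, 470, 478, 467, 475, 466, 478, 468, 471, 474, 470, 467, 433, 339, 220, 188, 197, 327, 449, 475, 429, 324, 224, 209, 218, 208, 218, 211, 208, 199, 203, 202, 207, 205, 210, 193, 198, 200, 205, 203, 200, 203, 193, 194, 202, 206, 192]
s10.png [430, 456, 454, 463, 456, 456, 454, 462, 459, 461, 461, 458, 469, 463, 466, 462, 463, 466, 461, 462, 470, 472, 464, 458, 463, 419, 331, 209, 182, 190, 324, 447, 468, 434, 315, 225, 208, 197, 213, 214, 206, 203, 206, 201, 204, 201, 205, 204, 197, 205, 201, 202, 187, 194, 194, 195, 201, 196, 198, 199]
[305.15989589 255.6400016 ] [351.68253357 243.67542987]
[ 289  148  115   54 3478] [347. 178.]
[123 170  45  10 251] [140. 173.]
[ 474  171   48   43 1359] [497. 192.]
[444 231  21  20 130] [452. 243.]
[   0  234   62  169 5875] [ 31. 303.]
[320 234  29  48 369] [335. 258.]
[ 504  253   73   49 3281] [540. 277.]
[ 591  270   49  210 8595] [619. 369.]
[292 453  49  27 967] [316. 469.]
[ 52 460  49  20 743] [ 77. 471.]
caddy exp [563.71202894 -30.87797551 -24.67983036] [334.97350785 252.18459133] [292.77168479 246.83354178]
```

```bash
python3 - <<'E'
from h import *
for x in(-5,5):
  for z in(65,199,215,230,250,265,270,275,280,285):
    # point on plane x with u=300
    ys=np.linspace(-100,100,401);p=np.array([proj('scene',cub(x,y,z)) for y in ys]);i=np.abs(p[:,0]-300).argmin();print(x,z,p[i].round(1),end=' ')
  print()
im=cv2.cvtColor(cv2.imread('pics/s10.png'),cv2.COLOR_BGR2GRAY).astype(int)
for u in(285,300,315,330,345,352):print(u,im[228:272,u].tolist(),proj('scene',cub(0,95,285)))
E
```

```text
-5 65 [300.  303.6] -5 199 [300.  274.9] -5 215 [300.1 271.1] -5 230 [300.  267.5] -5 250 [299.9 262.6] -5 265 [300.1 258.8] -5 270 [300.  257.5] Traceback (most recent call last):
  File "<stdin>", line 5, in <module>
  File "h.py", line 16, in proj
    P=P or arm.camera_params(n);q=np.array(P['intrinsics'])@(np.array(P['R'])@np.array(X,float)+np.array(P['t']).ravel());return q[:2]/q[2]
           ~~~~~~~~~~~~~~~~~^^^
ValueError: time passes only in moves, steps and waits
```

```bash
python3 - <<'E'
from h import *
s=arm.read_state();P=arm.camera_params('wrist');R=Ro.from_quat(s['ee_rot'])
Rt=np.array(P['R'])@R.as_matrix(); tt=np.array(P['t']).ravel()+np.array(P['R'])@s['position']   # cam = Rt*tool+tt
def P_at(pos,Rm): Rc=Rt@Rm.T; return dict(intrinsics=P['intrinsics'],R=Rc,t=tt-Rc@pos)
Rm=np.array(rot('z',-.033).as_matrix())@np.diag([1,-1,-1.])
P7=P_at(np.array([538.27,-38.75,267.88]),Rm)
im=cv2.imread('pics/w7.png');g=im.astype(int).sum(2)
m=((g>440)).astype(np.uint8);m[120:]=0
n,l,st,ce=cv2.connectedComponentsWithStats(m);i=1+st[1:,4].argmax();print(st[i])
c=max(cv2.findContours((l==i).astype(np.uint8),0,1)[0],key=cv2.contourArea);ap=cv2.approxPolyDP(c,4,True)[:,0];print(ap.tolist())
L,Rr=[q for q in ap if q[0]<240],[q for q in ap if q[0]>400]
a=max(L,key=lambda q:q[1]);b=max(Rr,key=lambda q:q[1]);a2=min(L,key=lambda q:q[1]);b2=min(Rr,key=lambda q:q[1])
for z in(140,150,160,170,180):
    A,B,A2,B2=[onz('',*q,z,P7) for q in(a,b,a2,b2)];cc=lambda X:rot('z',-PSI).apply(X-C).round(0)
    print('top z',z,'len',np.linalg.norm(A-B).round(1),np.linalg.norm(A2-B2).round(1),cc(A),cc(B),cc(A2))
E
```

```text
Traceback (most recent call last):
ValueError: attempt to get argmax of an empty sequence
```

```bash
cat > l.py <<'E'
from h import *
s=arm.read_state();P=arm.camera_params('wrist');R=Ro.from_quat(s['ee_rot'])
Rt=np.array(P['R'])@R.as_matrix(); tt=np.array(P['t']).ravel()+np.array(P['R'])@s['position']
def P_at(pos,Rm): Rc=Rt@Rm.T; return dict(intrinsics=P['intrinsics'],R=Rc,t=tt-Rc@pos)
Rm=rot('z',-.033).as_matrix()@np.diag([1,-1,-1.])
P7=P_at(np.array([538.27,-38.75,267.88]),Rm)
im=cv2.imread('pics/w7.png').astype(int);g=im.sum(2)
print(g[20:100:2,320].tolist());print(im[50,320],im[20,320],im[120,260])
for v in(60,66,72):
    r=g[v];print(v,r[160:200:2].tolist(),r[450:490:2].tolist())
for z in(140,150,160,170,180):
    A,B=onz('',176,67,z,P7),onz('',472,85,z,P7);cc=lambda X:rot('z',-PSI).apply(X-C).round(0)
    print('z',z,'len',np.linalg.norm(A-B).round(1),cc(A),cc(B))
E
python3 l.py
```

```text
[119, 122, 121, 116, 119, 117, 118, 124, 173, 352, 375, 371, 382, 374, 366, 377, 386, 387, 382, 379, 375, 369, 365, 375, 376, 365, 371, 374, 387, 376, 256, 158, 258, 269, 275, 277, 277, 279, 274, 274]
[131 125 121] [35 40 44] [113 118 115]
60 [351, 331, 280, 191, 119, 114, 110, 120, 337, 388, 388, 386, 386, 386, 387, 387, 386, 381, 383, 384] [383, 386, 385, 383, 385, 389, 384, 388, 386, 384, 346, 154, 137, 132, 124, 115, 116, 109, 107, 110]
66 [351, 360, 354, 351, 351, 347, 340, 295, 312, 367, 372, 370, 372, 373, 371, 367, 370, 368, 371, 363] [388, 389, 391, 389, 391, 392, 392, 390, 392, 390, 246, 109, 110, 105, 103, 109, 111, 110, 102, 109]
72 [351, 355, 360, 352, 351, 356, 348, 353, 363, 381, 382, 375, 373, 373, 380, 380, 382, 381, 379, 381] [378, 379, 380, 381, 384, 378, 379, 378, 384, 349, 153, 108, 109, 106, 107, 140, 201, 269, 317, 337]
z 140 len 237.6 [-33. 115. 140.] [ -36. -123.  140.]
z 150 len 229.8 [-34. 111. 150.] [ -38. -119.  150.]
z 160 len 222.0 [-36. 107. 160.] [ -39. -115.  160.]
z 170 len 214.2 [-38. 103. 170.] [ -41. -111.  170.]
z 180 len 206.4 [-40. 100. 180.] [ -43. -107.  180.]
```

Two estimates (scene edge, ledge width) put the sash top at about 273 mm, some 10 mm below the bumper. It may have been dragged down as the finger left, since Fx was -5 N. I'll release the bar, check from the front, re-press if needed, and then finish the draw.

Emit:
{"method": "servo_tool", "body": {
  "rows": [
    [[30, 0, 0, 0, 0, 0, 0], [50, 0, 0, 0, 0, 0, 0], [50, 0, 0, -2, 0, 0, 0], [50, 0, 0, -40, 0, 0, 0], [50, 0, 0, -90, 0, 0, 0], [30, 0, 0, -140, 0, 0, 0], [0, 0, 0, -190, 0, 0, 0], [0, 0, 0, -230, 0, 0, 0]]
  ]
}}

```text
clock: 30.72
position: [410.9, -27.2, 206.2]
ee_rot: [1.0, -0.017, 0.002, -0.001]
contact_force: [0.5, 0.3, -1.2]
gripper_width: 0.1
grasp_force: 0.0
```

```bash
cat > g2.py <<'E'
from h import *
import sys
q1=np.array(eval(sys.argv[1]),float);st=float(sys.argv[2]);g=float(sys.argv[3])
s=arm.read_state();q0=s['joints'];print(q0.round(2),s['position'].round(1),s['contact_force'].round(1))
n=int(np.ceil(np.abs(q1-q0).max()/st));pp=[q0+(q1-q0)*t for t in np.linspace(0,1,n+1)[1:]];print(n)
for p in pp[::3]:
    X,R=FK(p);print(X.round(),(X+R.apply([0,0,-40])).round(),wristz(p)[1].round())
rows(pp[:10],g)
E
python3 g2.py "[-0.9,0.15,-0.87,-1.96,-1.1,1.05]" .12 0
```

```text
[ 0.33  0.   -0.46 -0.   -1.11  1.21] [410.9 -27.2 206.2] [ 0.5  0.3 -1.2]
17
[379. -28. 180.] [381. -32. 220.] [396. -60. 511.]
[306.   2. 128.] [309. -14. 164.] [ 336. -130.  432.]
[285.  55. 114.] [282.  29. 145.] [ 262. -159.  368.]
[322.  90. 131.] [307.  61. 154.] [ 199. -153.  322.]
[397.  70. 165.] [369.  46. 181.] [ 163. -128.  295.]
[468. -23. 203.] [430. -33. 213.] [ 156. -105.  285.]
[0.0, -32, 2, 26, 0.09, -0.06, 0.13], [0.0, -61, -2, 48, 0.17, -0.12, 0.27], [0.0, -86, -11, 66, 0.26, -0.17, 0.41], [0.0, -106, -25, 78, 0.36, -0.22, 0.56], [0.0, -121, -42, 87, 0.46, -0.26, 0.7], [0.0, -128, -60, 91, 0.56, -0.29, 0.84], [0.0, -129, -78, 92, 0.66, -0.32, 0.99], [0.0, -123, -94, 89, 0.76, -0.34, 1.14], [0.0, -111, -106, 83, 0.87, -0.35, 1.28], [0.0, -93, -114, 75, 0.99, -0.36, 1.43],
```

Emit:
{"method": "servo_tool", "body": {
  "rows": [
    [[0, -32, 2, 26, 0.09, -0.06, 0.13], [0, -61, -2, 48, 0.17, -0.12, 0.27], [0, -86, -11, 66, 0.26, -0.17, 0.41], [0, -106, -25, 78, 0.36, -0.22, 0.56], [0, -121, -42, 87, 0.46, -0.26, 0.7], [0, -128, -60, 91, 0.56, -0.29, 0.84], [0, -129, -78, 92, 0.66, -0.32, 0.99], [0, -123, -94, 89, 0.76, -0.34, 1.14], [0, -111, -106, 83, 0.87, -0.35, 1.28], [0, -93, -114, 75, 0.99, -0.36, 1.43]]
  ]
}}

```text
clock: 31.98
position: [322.8, 90.9, 129.6]
ee_rot: [-0.619, 0.635, 0.15, 0.437]
contact_force: [-0.6, 0.2, 0.3]
gripper_width: 0.1
grasp_force: 0.0
```

```bash
python3 g2.py "[-0.9,0.15,-0.87,-1.96,-1.1,1.05]" .12 0
```

```text
[-0.39  0.09 -0.7  -1.16 -1.1   1.11] [322.8  90.9 129.6] [-0.6  0.2  0.3]
7
[345.  92. 141.] [326.  64. 161.] [ 184. -144.  310.]
[424.  47. 178.] [392.  27. 191.] [ 158. -118.  290.]
[482. -69. 214.] [443. -73. 223.] [ 159. -102.  284.]
[0.0, -6, -24, 3, 0.13, -0.02, 0.13], [0.0, -6, -53, 1, 0.26, -0.05, 0.25], [0.0, -2, -85, -8, 0.4, -0.07, 0.37], [0.0, 8, -118, -22, 0.55, -0.09, 0.49], [0.0, 22, -150, -43, 0.7, -0.12, 0.6], [0.0, 42, -180, -72, 0.85, -0.14, 0.71], [0.0, 66, -206, -106, 1.0, -0.16, 0.81],
```

Emit:
{"method": "servo_tool", "body": {
  "rows": [
    [[0, -6, -24, 3, 0.13, -0.02, 0.13], [0, -6, -53, 1, 0.26, -0.05, 0.25], [0, -2, -85, -8, 0.4, -0.07, 0.37], [0, 8, -118, -22, 0.55, -0.09, 0.49], [0, 22, -150, -43, 0.7, -0.12, 0.6], [0, 42, -180, -72, 0.85, -0.14, 0.71], [0, 66, -206, -106, 1.0, -0.16, 0.81], [0, 66, -206, -106, 1.0, -0.16, 0.81]]
  ]
}}

```text
clock: 32.98
position: [482.8, -68.7, 214.0]
ee_rot: [-0.042, 0.777, 0.035, 0.628]
contact_force: [-0.7, 0.4, -0.1]
gripper_width: 0.1
grasp_force: 0.0
```

```bash
python3 - <<'E'
from h import *
im=save('wrist','w11.png')[:,:,::-1].astype(int).sum(2);P=arm.camera_params('wrist');s=arm.read_state();print(s['position'],s['contact_force'])
def onx(u,v,xc):
    o,d=ray('',u,v,P);n=rot('z',PSI).apply([1,0,0]);c=C+n*xc
    X=o+d*((c-o)@n)/(d@n);return rot('z',-PSI).apply(X-C).round(1)
for z in(155,270,287):print(z,proj('',cub(-5,83,z),P))
for u in(370,385,392,400,406,415):print(u,im[235:335,u].tolist())
for v in(290,295,300,306,312):print(v,onx(392,v,-5))
# ledge rows
for u in(250,400):print(u,im[150:240:2,u].tolist())
E
```

```text
[482.62939447 -67.77932978 213.87395092] [-0.00341462  0.78875931 -0.07717962]
155 [383.66841015 195.50519948]
270 [382.55579444 293.27620887]
287 [382.39432583 307.46524901]
370 [315, 311, 310, 313, 314, 313, 318, 320, 316, 320, 310, 311, 318, 321, 313, 309, 310, 316, 310, 311, 315, 315, 314, 322, 312, 316, 311, 318, 318, 321, 326, 319, 312, 317, 323, 323, 318, 314, 317, 329, 328, 329, 330, 319, 317, 320, 327, 329, 328, 324, 329, 327, 328, 322, 328, 325, 327, 319, 320, 324, 328, 326, 325, 346, 384, 409, 416, 411, 411, 409, 408, 410, 412, 409, 415, 412, 416, 411, 403, 408, 408, 408, 407, 403, 406, 406, 410, 410, 407, 409, 406, 404, 403, 401, 402, 404, 399, 401, 384, 322]
385 [318, 321, 315, 314, 314, 319, 315, 317, 320, 315, 311, 318, 312, 323, 313, 314, 313, 319, 319, 319, 314, 321, 315, 315, 313, 311, 307, 311, 319, 318, 312, 315, 312, 318, 326, 320, 309, 314, 321, 329, 333, 324, 321, 315, 318, 317, 324, 326, 329, 324, 323, 330, 323, 323, 321, 322, 315, 314, 317, 320, 325, 326, 355, 412, 425, 412, 406, 405, 409, 412, 406, 379, 275, 135, 49, 21, 21, 34, 24, 33, 36, 30, 38, 21, 29, 2
[... 1880 characters left out ...]
27, 227, 226, 231, 232, 227, 231, 230, 221, 193, 122, 47, 33, 25, 26, 26, 27, 22, 31, 35, 31, 65, 130, 177, 154, 97, 48]
290 [ -5.   94.8 266.5]
295 [ -5.   94.9 272.5]
300 [ -5.   95.  278.5]
306 [ -5.   95.1 285.8]
312 [ -5.   95.2 293. ]
250 [412, 409, 414, 415, 414, 415, 413, 413, 417, 407, 412, 412, 416, 411, 413, 411, 411, 410, 408, 414, 400, 343, 326, 342, 351, 350, 375, 458, 371, 344, 347, 341, 329, 339, 336, 343, 336, 342, 333, 336, 337, 331, 337, 332, 330]
400 [175, 176, 179, 176, 179, 181, 176, 176, 178, 179, 176, 178, 178, 175, 181, 175, 182, 180, 179, 179, 180, 176, 246, 299, 315, 315, 329, 431, 415, 333, 321, 318, 321, 323, 319, 310, 317, 322, 321, 323, 318, 310, 312, 323, 318]
```

```bash
python3 - <<'E'
from h import *
for f,r in(('w1.png',(294,310)),('w11.png',(294,310))):
    im=cv2.imread('pics/'+f).astype(int);g=im.sum(2);print(f)
    for v in range(*r):print(v,g[v,370:420:2].tolist())
    print(im[302,386:404:4].tolist(),im[302,372].tolist())
E
```

```text
w1.png
294 [399, 402, 400, 399, 405, 400, 403, 404, 404, 403, 405, 404, 403, 400, 391, 393, 397, 401, 355, 182, 172, 175, 173, 212, 255]
295 [402, 402, 397, 396, 400, 404, 395, 400, 400, 404, 408, 408, 400, 395, 393, 390, 396, 396, 360, 177, 173, 171, 176, 205, 263]
296 [404, 398, 400, 399, 399, 395, 394, 397, 402, 397, 404, 404, 399, 393, 389, 387, 390, 394, 351, 175, 174, 178, 175, 210, 257]
297 [401, 399, 402, 403, 398, 402, 400, 399, 400, 404, 403, 403, 395, 399, 396, 394, 394, 400, 347, 175, 169, 173, 174, 209, 256]
298 [404, 402, 407, 401, 406, 402, 394, 396, 395, 398, 401, 401, 395, 394, 395, 393, 391, 396, 351, 179, 172, 174, 171, 212, 260]
299 [404, 401, 403, 405, 399, 401, 399, 397, 393, 403, 400, 404, 401, 396, 398, 396, 393, 393, 354, 178, 168, 174, 176, 211, 264]
300 [402, 405, 401, 408, 400, 403, 398, 397, 400, 397, 400, 400, 394, 400, 398, 396, 390, 393, 354, 173, 174, 175, 173, 214, 262]
301 [399, 404, 408, 401, 404, 403, 398, 402, 399, 399, 399, 398, 396, 398, 399, 398, 395, 395, 351, 172, 168, 175, 176, 209, 262]
302 [400, 403, 399, 403, 399, 401, 403, 397, 402, 399
[... 2513 characters left out ...]
, 405, 407, 408, 404, 402, 401, 387, 393, 383, 377, 379, 370, 213, 180, 179, 177, 195, 255, 275]
306 [410, 412, 414, 407, 408, 393, 382, 371, 375, 367, 368, 356, 330, 331, 301, 288, 306, 341, 204, 176, 176, 180, 193, 255, 272]
307 [412, 409, 408, 406, 411, 350, 288, 276, 272, 259, 259, 245, 211, 215, 180, 164, 176, 243, 182, 173, 177, 177, 195, 255, 271]
308 [409, 404, 409, 408, 409, 294, 158, 141, 136, 125, 122, 109, 88, 93, 70, 64, 67, 125, 125, 160, 182, 180, 193, 259, 272]
309 [415, 410, 409, 408, 408, 260, 66, 43, 47, 40, 39, 37, 27, 32, 25, 22, 30, 48, 74, 148, 179, 182, 198, 257, 270]
[[119, 141, 151], [118, 139, 149], [119, 141, 150], [118, 139, 150], [117, 137, 148]] [120, 141, 152]
```

The front view shows a 9–10 px gap between sash top (v≈297.5) and clip (v≈307). That is about 11–14 mm, more than the bumper can fill, so the sash sagged as the finger left. I'll re-press it with a shallower finger, keeping off the panel.

```bash
python3 - <<'E'
from h import *
np.set_printoptions(precision=2,suppress=True)
s=arm.read_state();R0=Ro.from_quat(s['ee_rot']);R=orient(np.radians(20)+PSI,np.radians(15))
w=(R0.inv()*R).as_rotvec();print('w',w)
q=s['joints']
for X in[(-130,-85,150),(-80,-85,112),(14,-80,110),(14,-80,140)]:
    W=cub(*X);q,e=IK(W,R,q);print(X,W,'rel',R0.inv().apply(W-s['position']),q,e)
E
```

```text
w [-0.16  0.05 -0.04]
(-130, -85, 150) [ 556.07 -123.16  150.  ] rel [ 48.37 -63.25  78.74] [-0.83  0.43 -0.6  -1.83 -1.11  1.02] 3.694822225952521e-15
(-80, -85, 112) [ 605.93 -126.85  112.  ] rel [ 75.19 -72.5  134.77] [-0.78  0.56 -0.53 -1.92 -1.1   1.1 ] 4.32720526077901e-13
(14, -80, 110) [ 700.05 -128.82  110.  ] rel [ 57.55 -84.91 226.42] [-0.65  0.61 -0.36 -1.98 -0.99  1.  ] 1.332978172285948e-13
(14, -80, 140) [ 700.05 -128.82  140.  ] rel [ 28.21 -84.88 220.12] [-0.63  0.54 -0.34 -1.94 -0.96  0.91] 2.2737367544323206e-15
```

Emit:
{"method": "servo_tool", "body": {
  "rows": [
    [[0, 24, -32, 39, -0.08, 0.025, -0.02], [0, 48, -63, 79, -0.16, 0.05, -0.04], [0, 62, -68, 107, -0.16, 0.05, -0.04], [0, 75, -72.5, 135, -0.16, 0.05, -0.04], [0, 71, -75.5, 157, -0.16, 0.05, -0.04], [0, 66, -78.5, 180, -0.16, 0.05, -0.04], [0, 62, -82, 203, -0.16, 0.05, -0.04], [0, 57.5, -85, 226.5, -0.16, 0.05, -0.04], [0, 57.5, -85, 226.5, -0.16, 0.05, -0.04]]
  ]
}}

```text
clock: 34.15
position: [701.7, -127.5, 110.7]
ee_rot: [-0.111, 0.785, 0.084, 0.604]
contact_force: [-1.3, -0.5, -0.8]
gripper_width: -0.1
grasp_force: 0.0
```

Emit:
{"method": "servo_tool", "body": {
  "rows": [
    [[0, -3.4, 0, -0.9, 0, 0, 0], [0, -6.8, 0, -1.8, 0, 0, 0], [0, -10.1, 0, -2.6, 0, 0, 0], [0, -13.5, 0, -3.5, 0, 0, 0], [0, -16, 0, -4.1, 0, 0, 0]]
  ]
}}

```text
clock: 34.78
position: [700.9, -129.8, 127.6]
ee_rot: [-0.109, 0.785, 0.083, 0.604]
contact_force: [0.0, -0.1, -0.7]
gripper_width: 0.2
grasp_force: 0.0
```

Emit:
{"method": "servo_tool", "body": {
  "rows": [
    [[0, -1.2, 0, -0.3, 0, 0, 0], [0, -2.4, 0, -0.6, 0, 0, 0], [0, -3.6, 0, -0.9, 0, 0, 0], [0, -4.8, 0, -1.2, 0, 0, 0], [0, -5.8, 0, -1.5, 0, 0, 0]]
  ]
}}

```text
clock: 35.4
position: [700.7, -129.6, 132.4]
ee_rot: [-0.109, 0.786, 0.083, 0.603]
contact_force: [0.3, -1.0, -3.9]
gripper_width: 0.2
grasp_force: 1.7
```

Emit:
{"method": "servo_tool", "body": {
  "rows": [
    [[0, -1, 0, -0.25, 0, 0, 0], [0, -1.9, 0, -0.5, 0, 0, 0], [0, -2.9, 0, -0.75, 0, 0, 0]]
  ]
}}

```text
clock: 35.78
position: [700.8, -129.6, 136.0]
ee_rot: [-0.109, 0.786, 0.083, 0.603]
contact_force: [-0.6, -1.8, -4.0]
gripper_width: 0.0
grasp_force: 1.9
```

Emit:
{"method": "servo_tool", "body": {
  "rows": [
    [[0, -0.7, 0, -0.2, 0, 0, 0], [0, -1.4, 0, -0.4, 0, 0, 0]]
  ]
}}

```text
clock: 36.02
position: [700.9, -129.6, 137.6]
ee_rot: [-0.109, 0.786, 0.083, 0.603]
contact_force: [-0.6, 0.3, -3.8]
gripper_width: -0.2
grasp_force: 1.9
```

Emit:
{"method": "servo_tool", "body": {
  "rows": [
    [[0, -0.7, 0, -0.2, 0, 0, 0], [0, -1.4, 0, -0.4, 0, 0, 0]]
  ]
}}

```text
clock: 36.28
position: [700.9, -129.6, 139.0]
ee_rot: [-0.109, 0.786, 0.083, 0.603]
contact_force: [0.0, -0.4, -3.1]
gripper_width: 0.3
grasp_force: 1.9
```

Emit:
{"method": "servo_tool", "body": {
  "rows": [
    [[0, -0.6, 0, -0.15, 0, 0, 0], [0, -1.1, 0, -0.3, 0, 0, 0]]
  ]
}}

```text
clock: 36.52
position: [700.9, -129.6, 140.2]
ee_rot: [-0.109, 0.786, 0.083, 0.603]
contact_force: [-1.5, -1.3, -3.4]
gripper_width: 0.4
grasp_force: 2.0
```

Emit:
{"method": "servo_tool", "body": {
  "rows": [
    [[0, -0.6, 0, -0.15, 0, 0, 0], [0, -1.1, 0, -0.3, 0, 0, 0]]
  ]
}}

```text
clock: 36.78
position: [700.9, -129.6, 141.3]
ee_rot: [-0.109, 0.786, 0.083, 0.603]
contact_force: [-2.1, 0.0, -3.5]
gripper_width: -0.1
grasp_force: 2.0
```

Emit:
{"method": "servo_tool", "body": {
  "rows": [
    [[0, -0.6, 0, -0.15, 0, 0, 0], [0, -1.1, 0, -0.3, 0, 0, 0]]
  ]
}}

```text
clock: 37.02
position: [700.9, -129.6, 142.5]
ee_rot: [-0.109, 0.786, 0.083, 0.603]
contact_force: [-2.3, -1.1, -3.6]
gripper_width: -0.1
grasp_force: 2.2
```

Emit:
{"method": "servo_tool", "body": {
  "rows": [
    [[0, -0.5, 0, -0.15, 0, 0, 0], [0, -1, 0, -0.25, 0, 0, 0]]
  ]
}}

```text
clock: 37.28
position: [700.7, -129.6, 142.6]
ee_rot: [-0.109, 0.786, 0.083, 0.603]
contact_force: [-0.0, 0.2, -6.2]
gripper_width: -0.3
grasp_force: 3.5
```

Emit:
{"method": "servo_tool", "body": {
  "rows": [
    [[0, -0.5, 0, -0.15, 0, 0, 0], [0, -1, 0, -0.25, 0, 0, 0]]
  ]
}}

```text
clock: 37.52
position: [700.6, -129.7, 142.8]
ee_rot: [-0.108, 0.787, 0.083, 0.602]
contact_force: [2.6, -0.3, -11.7]
gripper_width: -0.1
grasp_force: 5.4
```

Emit:
{"method": "servo_tool", "body": {
  "rows": [
    [[0, 0.6, 0, 0.15, 0, 0, 0], [0, 0.7, 0, 0.2, 0, 0, 0]]
  ]
}}

```text
clock: 37.78
position: [700.7, -129.6, 142.8]
ee_rot: [-0.109, 0.786, 0.083, 0.603]
contact_force: [1.8, -0.5, -11.1]
gripper_width: -0.2
grasp_force: 5.3
```

Emit:
{"method": "servo_tool", "body": {
  "rows": [
    [[0, 0.1, 0, 0, 0, 0, 0], [0, 0.1, 0, 0, 0, 0, 0]]
  ]
}}

```text
clock: 38.02
position: [700.7, -129.6, 143.0]
ee_rot: [-0.109, 0.786, 0.083, 0.603]
contact_force: [1.8, -0.5, -12.5]
gripper_width: -0.0
grasp_force: 6.0
```

Emit:
{"method": "servo_tool", "body": {
  "rows": [
    [[0, 0, 0, 0, 0, 0, 0], [0, 0, 0, 0, 0, 0, 0]]
  ]
}}

```text
clock: 38.28
position: [700.7, -129.6, 143.0]
ee_rot: [-0.109, 0.786, 0.083, 0.603]
contact_force: [2.2, -0.9, -14.0]
gripper_width: -0.0
grasp_force: 6.6
```

Emit:
{"method": "servo_tool", "body": {
  "rows": [
    [[0, 0.5, 0, 0.1, 0, 0, 0], [0, 0.6, 0, 0.15, 0, 0, 0]]
  ]
}}

```text
clock: 38.52
position: [700.8, -129.6, 143.0]
ee_rot: [-0.109, 0.786, 0.083, 0.603]
contact_force: [1.2, -0.9, -12.8]
gripper_width: 0.2
grasp_force: 6.1
```

Emit:
{"method": "servo_tool", "body": {
  "rows": [
    [[0, 1, 0, 0.2, 0, 0, 0], [0, 2, 0, 0.4, 0, 0, 0], [0, 3.5, 0, 0.8, 0, 0, 0], [0, 5.5, 0, 1.3, 0, 0, 0], [0, 9, 0, 2.2, 0, 0, 0]]
  ]
}}

```text
clock: 39.15
position: [702.4, -129.9, 136.7]
ee_rot: [-0.109, 0.784, 0.083, 0.606]
contact_force: [0.3, -0.2, -0.4]
gripper_width: -0.1
grasp_force: 0.0
```

Emit:
{"method": "servo_tool", "body": {
  "rows": [
    [[0, 6, 1, 0, 0, 0, 0], [0, 12, 5, -12, 0, 0, 0], [0, 18, 12, -30, 0, 0, 0], [0, 23, 19, -50, 0, 0, 0], [0, 28, 26, -70, 0, 0, 0], [0, 33, 33, -90, 0, 0, 0], [0, 33, 41, -115, 0, 0, 0]]
  ]
}}

```text
clock: 40.02
position: [573.2, -122.3, 131.3]
ee_rot: [-0.108, 0.786, 0.084, 0.603]
contact_force: [0.0, 0.1, 0.3]
gripper_width: 0.3
grasp_force: 0.0
```

```bash
python3 g2.py "[-0.9,0.15,-0.87,-1.96,-1.1,1.05]" .12 0
```

```text
[-0.81  0.49 -0.58 -1.88 -1.11  1.07] [ 573.2 -122.3  131.3] [0.  0.1 0.3]
3
[ 544. -107.  166.] [ 506. -116.  176.] [ 229. -177.  247.]
[0.0, -27, 22, -32, 0.06, -0.02, 0.01], [0.0, -47, 48, -63, 0.11, -0.03, 0.03], [0.0, -61, 76, -92, 0.17, -0.05, 0.04],
```

Emit:
{"method": "servo_tool", "body": {
  "rows": [
    [[0, -27, 22, -32, 0.06, -0.02, 0.01], [0, -47, 48, -63, 0.11, -0.03, 0.03], [0, -61, 76, -92, 0.17, -0.05, 0.04], [0, -61, 76, -92, 0.17, -0.05, 0.04]]
  ]
}}

```text
clock: 40.52
position: [480.5, -66.4, 214.9]
ee_rot: [-0.039, 0.776, 0.031, 0.628]
contact_force: [0.3, -0.2, 0.3]
gripper_width: -0.2
grasp_force: 0.0
```

```bash
cat > m.py <<'E'
from h import *
im=save('wrist','w12.png')[:,:,::-1].astype(int).sum(2);s=arm.read_state();print(s['position'].round(1))
for u in(370,392):print(u,im[285:315,u].tolist())
E
python3 m.py
python3 - <<'E'
from h import *
# next: tool down above bar (bar axis now: caddy yaw). bar in top image t10/w: detect with top image
im=save('top','t12.png');hsv=cv2.cvtColor(im,cv2.COLOR_RGB2HSV);m=cv2.inRange(hsv,(8,60,60),(30,255,255))
P=arm.camera_params('top')
for v in range(262,312,5):
    r=np.nonzero(m[v,310:360])[0]+310
    if len(r):print(v,r.min(),r.max(),onz('',r.mean(),v,30,P).round(1))
E
```

```text
[482.2 -68.3 214.9]
370 [328, 329, 325, 322, 320, 315, 323, 331, 330, 329, 330, 329, 328, 322, 325, 329, 322, 318, 319, 324, 320, 330, 335, 360, 385, 415, 411, 411, 406, 404]
392 [322, 328, 322, 320, 317, 317, 321, 331, 328, 326, 322, 326, 320, 323, 321, 316, 313, 314, 315, 321, 320, 324, 297, 217, 105, 51, 36, 24, 39, 33]
262 319 347 [546.9 -28.2  30. ]
267 331 335 [531.9 -28.6  30. ]
272 331 335 [517. -29.  30.]
277 330 334 [502.  -26.5  30. ]
282 330 334 [487.2 -26.9  30. ]
287 330 334 [472.5 -27.4  30. ]
292 330 333 [457.8 -26.3  30. ]
297 329 333 [443.1 -25.3  30. ]
302 329 333 [428.5 -25.7  30. ]
307 329 333 [414.  -26.1  30. ]
```

The sash top now overlaps the clip in the view (v≈308), so it is up at the clip and staying there. I go back to the bar, draw it a little more, and let go.

```bash
python3 g2.py "[0.33,0.0,-0.46,0,-1.11,1.21]" .12 50
```

```text
[-0.89  0.15 -0.87 -1.97 -1.09  1.05] [483.2 -69.4 214.8] [ 1.2 -0.2 -0.3]
17
[470. -23. 205.] [432. -33. 215.] [ 157. -104.  286.]
[399.  70. 167.] [370.  47. 182.] [ 164. -126.  296.]
[324.  91. 132.] [309.  62. 155.] [ 200. -152.  323.]
[285.  56. 115.] [283.  30. 146.] [ 262. -158.  369.]
[305.   2. 128.] [309. -13. 165.] [ 335. -129.  433.]
[378. -29. 180.] [380. -33. 220.] [396. -60. 511.]
[50.0, 11, 48, -7, -0.15, 0.03, -0.11], [50.0, 27, 89, -20, -0.3, 0.06, -0.22], [50.0, 44, 122, -38, -0.45, 0.08, -0.33], [50.0, 61, 148, -59, -0.6, 0.1, -0.44], [50.0, 79, 165, -81, -0.74, 0.12, -0.56], [50.0, 95, 174, -103, -0.87, 0.14, -0.69], [50.0, 110, 176, -123, -1.01, 0.15, -0.82], [50.0, 122, 171, -140, -1.13, 0.16, -0.95], [50.0, 131, 160, -152, -1.25, 0.17, -1.08], [50.0, 135, 145, -160, -1.37, 0.17, -1.23],
```

Emit:
{"method": "servo_tool", "body": {
  "rows": [
    [[50, 11, 48, -7, -0.15, 0.03, -0.11], [50, 27, 89, -20, -0.3, 0.06, -0.22], [50, 44, 122, -38, -0.45, 0.08, -0.33], [50, 61, 148, -59, -0.6, 0.1, -0.44], [50, 79, 165, -81, -0.74, 0.12, -0.56], [50, 95, 174, -103, -0.87, 0.14, -0.69], [50, 110, 176, -123, -1.01, 0.15, -0.82], [50, 122, 171, -140, -1.13, 0.16, -0.95], [50, 131, 160, -152, -1.25, 0.17, -1.08], [50, 135, 145, -160, -1.37, 0.17, -1.23]]
  ]
}}

```text
clock: 41.88
position: [285.8, 55.9, 114.8]
ee_rot: [0.81, -0.474, -0.143, -0.314]
contact_force: [-0.7, 0.6, -0.6]
gripper_width: 50.4
grasp_force: 0.0
```

```bash
python3 g2.py "[0.33,0.0,-0.46,0,-1.11,1.21]" .12 50
```

```text
[-0.17  0.06 -0.63 -0.81 -1.1   1.14] [285.8  55.9 114.8] [-0.7  0.6 -0.6]
7
[285.  39. 116.] [286.  16. 149.] [ 287. -152.  388.]
[325. -12. 141.] [329. -24. 179.] [ 358. -110.  458.]
[409. -29. 207.] [409. -29. 247.] [409. -29. 540.]
[50.0, 11, 6, -12, -0.11, 0.03, -0.14], [50.0, 25, 5, -27, -0.22, 0.07, -0.28], [50.0, 39, -3, -43, -0.32, 0.11, -0.42], [50.0, 52, -19, -61, -0.41, 0.15, -0.56], [50.0, 63, -43, -80, -0.5, 0.2, -0.7], [50.0, 70, -74, -99, -0.59, 0.26, -0.84], [50.0, 72, -110, -117, -0.66, 0.31, -0.98],
```

Emit:
{"method": "servo_tool", "body": {
  "rows": [
    [[50, 11, 6, -12, -0.11, 0.03, -0.14], [50, 25, 5, -27, -0.22, 0.07, -0.28], [50, 39, -3, -43, -0.32, 0.11, -0.42], [50, 52, -19, -61, -0.41, 0.15, -0.56], [50, 63, -43, -80, -0.5, 0.2, -0.7], [50, 70, -74, -99, -0.59, 0.26, -0.84], [50, 72, -110, -117, -0.66, 0.31, -0.98], [50, 72, -110, -117, -0.66, 0.31, -0.98]]
  ]
}}

```text
clock: 42.88
position: [410.2, -28.1, 208.4]
ee_rot: [1.0, -0.018, 0.0, -0.004]
contact_force: [-0.9, 0.2, -0.5]
gripper_width: 50.0
grasp_force: 0.0
```

```bash
python3 - <<'E'
from h import *
np.set_printoptions(precision=3,suppress=True)
s=arm.read_state();R=Ro.from_quat(s['ee_rot']);Rg=rot('z',-.033)*Ro.from_matrix(np.diag([1,-1,-1.]))
print(s['position'],(R.inv()*Rg).as_rotvec(),R.inv().apply(np.array([415,-25.9,60])-s['position']),R.inv().apply(np.array([415,-25.9,-23])-s['position']))
E
```

```text
[410.236 -28.051 208.442] [-0.007 -0.    -0.003] [  4.631  -1.209 148.457] [  4.601  -0.587 231.455]
```

Emit:
{"method": "servo_tool", "body": {
  "rows": [
    [[50, 4.6, -1.8, 40, -0.007, 0, 0], [50, 4.6, -1.8, 85, -0.007, 0, 0], [50, 4.6, -1.8, 130, -0.007, 0, 0], [50, 4.6, -1.8, 165, -0.007, 0, 0], [50, 4.6, -1.8, 190, -0.007, 0, 0], [50, 4.6, -1.8, 210, -0.007, 0, 0], [50, 4.6, -1.8, 222, -0.007, 0, 0], [50, 4.6, -1.8, 231, -0.007, 0, 0], [50, 4.6, -1.8, 231, -0.007, 0, 0]]
  ]
}}

```text
clock: 44.0
position: [412.0, -26.6, -23.8]
ee_rot: [1.0, -0.02, -0.001, -0.0]
contact_force: [0.5, -0.6, 0.7]
gripper_width: 49.9
grasp_force: 0.0
```

Emit:
{"method": "servo_tool", "body": {
  "rows": [
    [[30, 0, 0, 0, 0, 0, 0], [18, 0, 0, 0, 0, 0, 0], [8, 0, 0, 0, 0, 0, 0], [8, 0, 0, 0, 0, 0, 0], [8, 0, 0, 0, 0, 0, 0]]
  ]
}}

```text
clock: 44.62
position: [412.9, -26.2, -22.6]
ee_rot: [1.0, -0.019, 0.0, -0.0]
contact_force: [-0.6, 2.4, 5.8]
gripper_width: 16.7
grasp_force: 59.3
```

Emit:
{"method": "servo_tool", "body": {
  "rows": [
    [[8, -1, 0, 0, 0, 0, 0], [8, -3, -0.1, 0, 0, 0, 0], [8, -6, -0.2, 0, 0, 0, 0], [8, -9, -0.4, 0, 0, 0, 0], [8, -12, -0.5, 0, 0, 0, 0], [8, -14, -0.6, 0, 0, 0, 0], [8, -15, -0.6, 0, 0, 0, 0], [8, -15, -0.6, 0, 0, 0, 0]]
  ]
}}

```text
clock: 45.62
position: [399.9, -24.3, -22.6]
ee_rot: [1.0, -0.019, 0.002, -0.001]
contact_force: [4.4, 0.1, 5.7]
gripper_width: 16.7
grasp_force: 59.1
```

Emit:
{"method": "servo_tool", "body": {
  "rows": [
    [[25, 0, 0, 0, 0, 0, 0], [50, 0, 0, 0, 0, 0, 0], [50, 0, 0, 0, 0, 0, 0], [50, 0, 0, -20, 0, 0, 0], [50, 0, 0, -60, 0, 0, 0], [50, 0, 0, -110, 0, 0, 0], [50, 0, 0, -160, 0, 0, 0], [50, 0, 0, -200, 0, 0, 0], [50, 0, 0, -200, 0, 0, 0]]
  ]
}}

```text
clock: 46.75
position: [399.2, -24.9, 179.4]
ee_rot: [1.0, -0.02, 0.003, -0.001]
contact_force: [-0.3, -0.3, -1.0]
gripper_width: 49.9
grasp_force: 0.0
```

```bash
python3 - <<'E'
from h import *
im=save('top','t13.png');w=save('wrist','w13.png');sc=save('scene','s13.png');s=arm.read_state();print(s['clock'],s['position'],s['contact_force'])
P=arm.camera_params('top');hsv=cv2.cvtColor(im,cv2.COLOR_RGB2HSV);m=cv2.inRange(hsv,(8,60,60),(30,255,255));m[:225]=0;m[300:]=0;m[:,:300]=0;m[:,370:]=0
ys,xs=np.nonzero(m);print('caddy px',xs.min(),xs.max(),ys.min(),ys.max(),'tray back',onz('',xs.mean(),ys.min(),26,P))
Pw=arm.camera_params('wrist')
g=cv2.imread('pics/s13.png').astype(int).sum(2);print(g[248:270,300].tolist())
# cup: rim circle in top view (non-brown in tray): expected
c=np.array([412.9-15+149,-30,0]);print('exp cup base/rim px',proj('',c+[0,0,6],P),proj('',c+[0,0,104],P))
gr=cv2.cvtColor(im,cv2.COLOR_RGB2GRAY)[225:290,300:375];gr=cv2.resize(gr,None,fx=4,fy=4,interpolation=2)
h=cv2.HoughCircles(gr,cv2.HOUGH_GRADIENT,1,40,param1=80,param2=20,minRadius=38,maxRadius=60)
print(None if h is None else [(x/4+300,y/4+225,r/4) for x,y,r in h[0][:3]])
if h is not None:
    for x,y,r in h[0][:2]:print(onz('',x/4+300,y/4+225,104,P))
E
```

```text
46.9 [396.3478714  -25.54315103 175.44458562] [-0.16993255 -0.41388304 -0.90367844]
caddy px 317 358 238 299 tray back [620.89758084 -34.53810364  26.        ]
[465, 457, 426, 331, 216, 186, 171, 176, 191, 202, 204, 205, 212, 204, 205, 205, 198, 199, 207, 201, 198, 205]
exp cup base/rim px [333.35309083 263.24510393] [334.49654245 258.03632576]
None
```

```bash
python3 - <<'E'
from h import *
im=cv2.imread('pics/t13.png');hsv=cv2.cvtColor(im,cv2.COLOR_BGR2HSV);m=cv2.inRange(hsv,(8,60,60),(30,255,255));P=arm.camera_params('top')
for v in range(226,290,4):
    r=np.nonzero(m[v,300:375])[0]+300
    print(v,r.min() if len(r) else None,r.max() if len(r) else None,len(r),im[v,310:362:5].sum(1).tolist(),onz('',333,v,26,P)[:2].round(0),onz('',333,v,104,P)[:2].round(0))
E
```

```text
226 None None 0 [364, 347, 380, 388, 377, 397, 398, 397, 382, 402, 405] [658. -25.] [640. -23.]
230 None None 0 [381, 384, 389, 396, 379, 399, 399, 400, 385, 402, 403] [645. -25.] [628. -23.]
234 None None 0 [385, 387, 392, 396, 385, 399, 404, 405, 382, 405, 404] [633. -26.] [616. -24.]
238 321 322 2 [385, 391, 348, 338, 358, 384, 381, 385, 396, 402, 404] [621. -26.] [604. -24.]
242 320 348 10 [388, 391, 329, 315, 215, 220, 297, 261, 379, 399, 405] [608. -27.] [593. -24.]
246 320 348 8 [390, 393, 338, 231, 336, 323, 241, 347, 387, 402, 404] [596. -27.] [581. -25.]
250 320 348 6 [390, 395, 330, 221, 421, 419, 325, 315, 395, 402, 402] [584. -27.] [570. -25.]
254 319 347 6 [390, 397, 327, 299, 420, 414, 194, 323, 398, 388, 401] [572. -28.] [558. -25.]
258 319 347 10 [393, 396, 325, 261, 400, 342, 285, 319, 398, 396, 400] [560. -28.] [547. -26.]
262 319 347 16 [393, 397, 323, 286, 223, 218, 291, 324, 397, 393, 399] [548. -28.] [535. -26.]
266 319 347 29 [393, 397, 317, 324, 321, 322, 336, 319, 400, 387, 397] [536. -29.] [524. -26.]
270 330 335 6 [372, 382, 367, 379, 317, 312, 325, 313, 400, 385, 399] [524. -29.] [513. -27.]
274 330 334 5 [396, 397, 405, 410, 332, 333, 400, 405, 402, 390, 398] [512. -29.] [501. -27.]
278 331 343 13 [397, 399, 405, 398, 255, 229, 232, 253, 369, 387, 399] [500. -30.] [490. -27.]
282 325 351 25 [385, 394, 390, 239, 196, 191, 189, 189, 223, 323, 382] [488. -30.] [479. -28.]
286 321 354 33 [378, 323, 251, 194, 197, 202, 202, 191, 183, 241, 390] [476. -30.] [468. -28.]
```

```bash
python3 -c "
from bench import arm
print(arm.job_done())"
```

```text
the job is handed in; nothing more can be done
None
```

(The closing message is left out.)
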